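# Mark a batch of bearing blocks and unload the sprung jig

### The job

With the bearing blocks still locked in the marking jig, stamp them by pressing the jig's spring plunger down to its stop and letting it rise. Then wedge the sprung keeper open with the offcut of box section, let go of it, and with the keeper propped lift the blocks out and stand them all on their feet in the wooden tray. When every block is in the tray, pull the prop out so that the keeper springs fully shut, and lay the prop on the bench clear of jig and tray; leave the tape roll, the chisel and the beech offcut behind them where they are.

Things in the scene. Friction and masses are not known exactly. Their poses are not given: they have to be found in the camera images.
- jig: Grey marking jig fixed to the bench, base plate 12 mm thick from x -66 to +152, y -152 to +152 mm. Origin at bench level (z = 0) under the middle of the row of bays, z up. Bays at x = 0, y = +114, +38, -38, -114 mm, 3 or 4 of them filled. To the rear (+x): keeper, prop slot, and the plunger at the right.
- bays (a point): Top of the base plate in the middle of the row of bays, 12 mm above the jig's origin. Blocks stand here, feet along jig x, with 1.5 mm play between low locators (8 mm high, at the foot ends only, so the bosses' sides are free) and stops in front and behind (14 and 10 mm high). Lift straight up.
- keeper (a joint): Sprung steel frame sliding along jig +x, in m: 0 shut, its lips (underside at z = 25.5 mm) reaching 8 mm over the blocks' rear feet so that they cannot be lifted; 0.022 fully open; 0.010 and more frees the blocks. The spring shuts it with 2.2 N at 0 and 4 N at 0.014; it does not stay open alone.
- tabs (a point): Point on the keeper midway between the front faces of its two upright tabs (22 mm wide, at jig y = +43 and -43 mm), z = 60 mm; at jig x = 116 when shut. Above this height the tabs flare backward, 30 degrees from vertical, to 19 mm farther back at z = 93 mm: the lead-in for the prop. A cross bar joins them at z 25 to 33 mm.
- slot (a point): Fixed to the jig at jig (110, 0, 38) mm, axes as the jig: where the middle of the prop's underside comes to rest, prop lengthwise along y, on two ledges (z = 38 mm) between end cheeks 124 mm apart (tops z = 50). Slot shut: 26 mm from posts to tabs. The 40 mm prop pushed straight down beside the posts (10 to 25 N) drives the tabs 14 mm back.
- posts (a point): Fixed point of the jig, midway between the rear faces of the two fixed posts, 20 mm in front of the slot point, z = 60 mm. Posts 22 mm wide at y = +43 and -43 mm, flared 8 mm to the front from here up to their tops at z = 74 mm. The middle 60 mm between the posts, and between the tabs, is open for fingers.
- plunger_top (a point): Top of the plunger's black mushroom head (40 mm diameter, flat middle 28 mm across), 94 mm above the bench at jig (100, -106) mm when up; press straight down.
- plunger (a joint): Travel of the plunger in m: 0 up, 0.018 pressed to its stop (counts as stamped from 0.0165); spring 3 N at 0 and 9 N at the stop; rises again by itself.
- prop: Dark offcut of steel box section, 40 x 110 x 30 mm (x, y long, z up), 0.28 kg, open ended, lying on the bench to the right of the jig. Origin: middle of the underside.
- tray: Shallow open wooden tray fixed to the bench, 251 x 196 mm outside (x, y), 28 mm high, walls and floor 8 mm thick. Origin: middle of the underside at bench level. Holds four blocks, feet along the tray's x, in two rows of two at x = -57, +57 and y = -42, +42 mm.
- tape_roll: Roll of tape, 100 mm across, 25 mm high, bystander behind the work, to be left alone.
- chisel: Wood-handled chisel, 252 mm long, bystander behind the work, to be left alone.
- wood_block: Beech offcut, 62 x 130 x 42 mm, bystander behind the tray, to be left alone.
- block_1: Dark steel bearing block (may be absent), 0.25 to 0.5 kg: flat foot plate 100 x 40 x 12 mm (x, y, z), in its middle a round-topped boss 44 mm long in x and 36 mm across flat faces in y, its top 46 mm above the underside, with a brass-ringed bore along y. Grip the boss across y. Origin: middle of the underside.
- block_2: Dark steel bearing block (may be absent), 0.25 to 0.5 kg: flat foot plate 100 x 40 x 12 mm (x, y, z), in its middle a round-topped boss 44 mm long in x and 36 mm across flat faces in y, its top 46 mm above the underside, with a brass-ringed bore along y. Grip the boss across y. Origin: middle of the underside.
- block_3: Dark steel bearing block (may be absent), 0.25 to 0.5 kg: flat foot plate 100 x 40 x 12 mm (x, y, z), in its middle a round-topped boss 44 mm long in x and 36 mm across flat faces in y, its top 46 mm above the underside, with a brass-ringed bore along y. Grip the boss across y. Origin: middle of the underside.
- block_4: Dark steel bearing block (may be absent), 0.25 to 0.5 kg: flat foot plate 100 x 40 x 12 mm (x, y, z), in its middle a round-topped boss 44 mm long in x and 36 mm across flat faces in y, its top 46 mm above the underside, with a brass-ringed bore along y. Grip the boss across y. Origin: middle of the underside.
Not all that is in view belongs to the job. What is shaped like the block_1 but turquoise is not meant.

How it is judged:
By the outcome, as a careful person would: the job done as asked, in the order asked, and still so for the second after the job is handed in, with the robot touching nothing.
Of block_1, block_2, block_3, block_4 only 3 to 4 are there at a start; the rules pass over those that are not, and their reading is None.
At some moment in a run one of prop may be knocked a few centimetres aside while the robot is not near it.
Once in a run the grip may slacken for a moment while it holds something.
It also fails if it takes over 208 s, if anything falls off the work surface, if the arm or the gripper's body presses on something with over 40 N, if the wrist force passes 120 N, or if a joint passes its speed limit or range.

### The arm

A 7-joint arm with a two-finger parallel gripper is mounted at the origin on a cart in front of the work surface, level with it; the furniture and walls round the work are solid. World frame = base frame: x ahead of the robot, y to its left, z up, the work surface at z = 0. Lengths are in m, angles in rad, forces in N, time in s.
With the tool pointing down it reaches from about 0.35 to 0.9 m from the base axis. Payload 8.1 kg.
Tool frame: the origin (TCP) lies midway between the tips of the shut fingers; the grasp point (between the pads) lies arm.hold_point_z behind it (arm.hold_point_z is the distance from the TCP to the grasp point, in m); z points along the fingers, x is the direction in which the jaws open and shut, and the axes are right-handed (so a half turn about z gives the same grasp; the last joint's range is limited). The gripper opens to 92 mm and grips with 3 to 60 N. Pads are 19 mm wide; open, the fingers measure 130 mm over their backs; the gripper's body (75 mm by 190 mm) begins 47 mm behind the grasp point.
Start: joints at [1.042, 0.434, 0.025, 1.573, -0.012, 1.134, -0.075], TCP at [0.258, -0.569, 0.227] pointing down, gripper open.
Joint ranges: [-2.62, 2.62], [-0.44, 2.09], [-1.27, 1.32], [0.08, 2.57], [-1.32, 4.46], [0.12, 2], [-2.74, 2.74]. Speed limits (rad/s): [2.22, 2.22, 3.01, 3.01, 3.14, 3.14, 3.14].

### API

Orientations are given as a rotation vector (axis times angle).
In Python, from cell import arm gives the robot as it stands.
- The arm moves only by the shell command python3 -m pendant 'ROWS' [FORCE]. ROWS is JSON, a list of rows, each an object with "dp": the shift along the tool's x, y, z in m, a list of three; "rotation": the turn, a rotation vector about the tool's x, y, z in rad, a list of three; "fingers": the closure, from -1 (fully open) to 1 (shut). In form: [{"dp": [x, y, z], "rotation": [rx, ry, rz], "fingers": fingers}, ...]. A call has 1 to 20 rows; each row is the pose to reach, as a shift and turn from the pose measured when the call began, along the tool's axes at that moment; what a row does not reach only later rows make up. A row lasts 1/8 s, in which the tool goes at most 62.5 mm and 10.7 degrees, less where a joint would pass 70% of its speed; a pose out of reach is approached as far as the arm can. A call with a gripper value outside its range is refused whole. The fingers move at their own pace and stop on an object; FORCE is the grip in N (left out, the last holds). Time passes only in rows, so rows that repeat a pose let the fingers close. It gives the time, the measured TCP pose, the force and the opening at its end, in the units of the state.
- arm.observe(): the state, without advancing time (a new reading comes with each control period).
- arm.get_image(name): name is "scene" or "top" or "wrist"; returns the picture (420x560x3 uint8, blue, green, red); there is no depth.
- arm.camera_params(name): a dict with "camera_matrix" (3x3 intrinsics, pixels), "k1" (the pictures are not rectified: a ray, as slopes to the right and down, at radius r is drawn at 1 + k1 r^2 times it, then the intrinsics apply), "rvec" (rotation vector, rad) and "tvec" (3), from world to camera coordinates, as OpenCV has them. Camera axes: x right, y down, z forward; pixel columns grow to the right and rows downward; lengths in m; the calibration is good to about 2 mm. A picture is of the moment at which its call begins: read the wrist's pose just before it. camera_params takes no time and is no camera call; for the wrist camera it gives the pose at the moment of the call.
- arm.sign_off(): hands the job in, once; it reports no verdict.
The state is a dict: "clock": time; "joints": joint angles; "dq": joint speeds; "joint_efforts": joint torques, N m; "position": TCP position; "ee_rot": TCP orientation; "force": force on the tool from outside, world axes, zero at the start; "ft_torque": the same for the moment, N m; "width": opening from 0.0 (shut) to 1.0 (fully open).
Only numpy, scipy, OpenCV 4.12 (cv2) and the standard library are available. Lean on these libraries where they do the work, as an engineer would, in place of code of your own. Each camera call takes 0.05 s, during which the arm holds its last target.

## Working session

There is one attempt and no reset: what is moved stays moved. The work goes in short steps, Python scripts to look and compute and a shell command to move; the robot and the scene stay as the last step left them, time stands still between calls to the robot, and variables do not carry over. Pictures are saved under pics/ and viewed, and the job is handed in when it is done.

```bash
ls; mkdir -p pics; python3 - <<'E'
from cell import arm
import cv2
for n in ("scene","top","wrist"):
    im=arm.get_image(n); cv2.imwrite(f"pics/{n}0.png",im)
    p=arm.camera_params(n); print(n,p)
print(arm.observe(), arm.hold_point_z)
E
```

```text
pics
scene {'camera_matrix': array([[501.22269266,   0.        , 283.8753443 ],
       [  0.        , 501.22269266, 204.44882607],
       [  0.        ,   0.        ,   1.        ]]), 'k1': -0.17940934867495345, 'rvec': array([ 0.76315882, -2.5839722 ,  1.12428737]), 'tvec': array([0.53831887, 0.25450014, 1.5505537 ])}
top {'camera_matrix': array([[495.45943163,   0.        , 270.04343917],
       [  0.        , 495.45943163, 209.36610407],
       [  0.        ,   0.        ,   1.        ]]), 'k1': -0.05992819713397361, 'rvec': array([ 2.21168269, -2.16380567,  0.09949512]), 'tvec': array([0.01082591, 0.61734835, 1.65433159])}
wrist {'camera_matrix': array([[367.8444686 ,   0.        , 273.34722769],
       [  0.        , 367.8444686 , 212.07671546],
       [  0.        ,   0.        ,   1.        ]]), 'k1': 0.011489030450485391, 'rvec': array([-2.43583132,  1.57248164,  0.22249603]), 'tvec': array([-0.62481382, -0.03236989,  0.39204154])}
{'clock': 0.15, 'joints': array([ 1.04240061,  0.43507715,  0.02499642,  1.57380016, -0.01163652,
        1.13400291, -0.07509674]), 'dq': array([-0.00167233, -0.00189146, -0.00156615, -0.00230253, -0.000468  ,
        0.00021361, -0.00041882]), 'joint_efforts': array([ 6.69355377e-04, -6.68262362e+01,  9.85540710e-01, -3.14695966e+01,
       -6.05155108e-02,  3.92983225e-02,  1.54198410e-04]), 'position': array([ 0.25797088, -0.56889813,  0.22615068]), 'ee_rot': array([-2.64011644e+00,  1.70174683e+00,  1.57360914e-03]), 'force': array([-0.78401661,  0.83624292, -0.2726686 ]), 'ft_torque': array([ 0.00559443, -0.02068491, -0.01724756]), 'width': 1.0002374890210937} 0.0188
```

View pics/scene0.png

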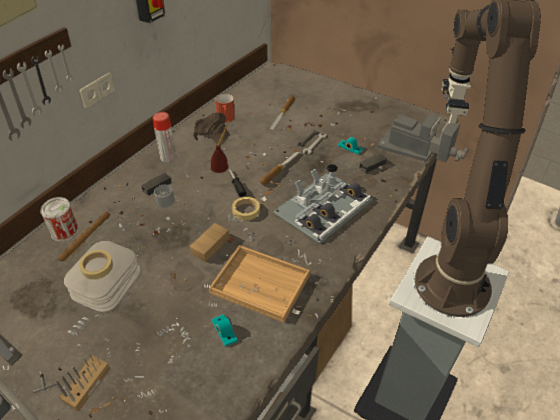

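View pics/top0.png

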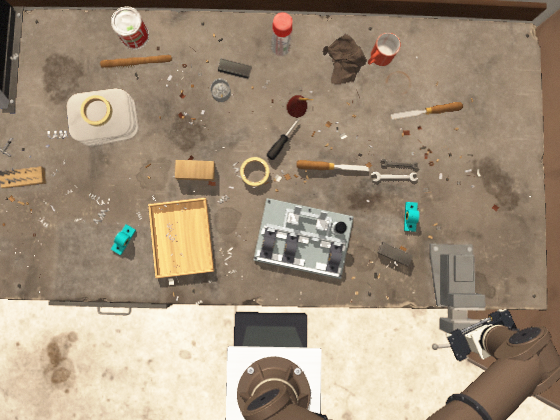

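View pics/wrist0.png

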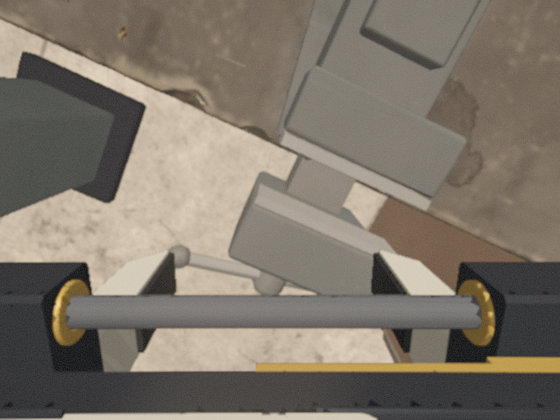

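```bash
cat > h.py <<'E'
from cell import arm
import numpy as np, cv2
def params(n):
    p=arm.camera_params(n); K=p["camera_matrix"]; R=cv2.Rodrigues(p["rvec"])[0]; return K,np.array([p["k1"],0,0,0,0.]),R,np.array(p["tvec"]).ravel(),p["rvec"]
def pix2plane(n,uv,z,P=None):
    K,d,R,t,_=P or params(n)
    uv=np.array(uv,float).reshape(-1,1,2)
    s=cv2.undistortPoints(uv,K,d).reshape(-1,2)
    rays=np.c_[s,np.ones(len(s))]@R
    c=-R.T@t
    k=(z-c[2])/rays[:,2]
    return c+rays*k[:,None]
def proj(n,pts,P=None):
    K,d,R,t,rv=P or params(n)
    return cv2.projectPoints(np.array(pts,float).reshape(-1,1,3),rv,t,K,d)[0].reshape(-1,2)
def crop(im,x0,y0,x1,y1,f,name):
    cv2.imwrite(name,cv2.resize(im[y0:y1,x0:x1],None,fx=f,fy=f,interpolation=cv2.INTER_CUBIC))
def toolR():
    return cv2.Rodrigues(arm.observe()["ee_rot"])[0]
def go(target,yaw=None):
    """print dp in tool axes and rotation for target TCP; yaw= world angle of tool x (tool z down)"""
    o=arm.observe();R=cv2.Rodrigues(o["ee_rot"])[0]
    dp=R.T@(np.array(target)-o["position"])
    out=[np.round(dp,4)]
    if yaw is not None:
        c,s=np.cos(yaw),np.sin(yaw)
        best=None
        for k in (1,-1):
            T=np.array([[k*c,k*s,0],[k*s,-k*c,0],[0,0,-1.]])
            rv=cv2.Rodrigues(R.T@T)[0].ravel()
            out.append(np.round(rv,4))
    print("pos",o["position"].round(4),"xaxis",R[:,0].round(4),"dp/rot",*out,"clk",round(o["clock"],2))
E
python3 - <<'E'
from h import *
im=cv2.imread("pics/top0.png")
crop(im,240,185,430,285,4,"pics/topjig.png"); crop(im,100,180,240,290,5,"pics/toptray.png")
E
```

```text
(no output)
```

View pics/topjig.png

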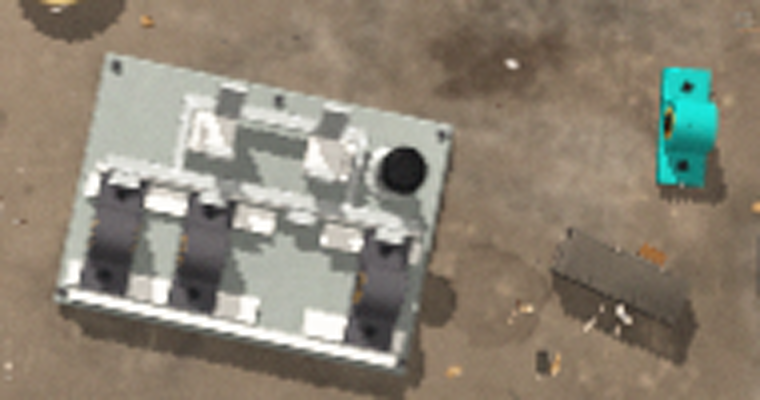

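View pics/toptray.png

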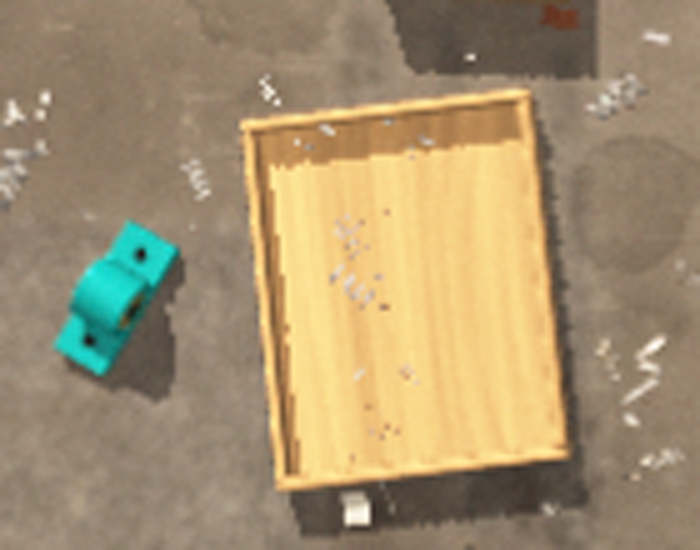

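```bash
cat >> h.py <<'E'
def fit2d(model,meas):
    m=np.array(model)[:,:2];q=np.array(meas)[:,:2]
    mc=m.mean(0);qc=q.mean(0)
    H=(m-mc).T@(q-qc); a=np.arctan2(H[0,1]-H[1,0],H[0,0]+H[1,1])
    c,s=np.cos(a),np.sin(a);R=np.array([[c,-s],[s,c]])
    t=qc-R@mc; return a,t,np.linalg.norm((m@R.T+t)-q,axis=1)
E
python3 - <<'E'
from h import *
P=params("top")
j=np.array([(109,55),(452,125),(403,370),(58,298)])/4+[240,185]-0.375
w=pix2plane("top",j,.012,P); print(w.round(4))
print("jig",fit2d([(.152,.152),(.152,-.152),(-.066,-.152),(-.066,.152)],w))
pl=pix2plane("top",np.array([[403,170]])/4+[240,185]-.375,.094,P);print("plunger",pl)
t=np.array([(243,122),(530,90),(568,456),(280,489)])/5+[100,180]-.4
w=pix2plane("top",t,.028,P);print(w.round(4))
print("tray",fit2d([(.1255,.098),(.1255,-.098),(-.1255,-.098),(-.1255,.098)],w))
p=np.array([(570,228),(692,285),(685,330),(555,270)])/4+[240,185]-.375
w=pix2plane("top",p,.03,P);print(w.round(4))
E
```

```text
[[ 0.6553  0.0358  0.012 ]
 [ 0.6019 -0.2588  0.012 ]
 [ 0.3929 -0.2191  0.012 ]
 [ 0.4477  0.0745  0.012 ]]
jig (np.float64(-0.18332968495004304), array([ 0.48218668, -0.08407148]), array([0.0044382 , 0.00316171, 0.00408141, 0.00402626]))
plunger [[ 0.55878193 -0.20437712  0.094     ]]
[[0.6256 0.4369 0.028 ]
 [0.6517 0.2432 0.028 ]
 [0.4062 0.2102 0.028 ]
 [0.3797 0.4025 0.028 ]]
tray (np.float64(0.13586090173355092), array([0.51578819, 0.32319609]), array([0.00132052, 0.00173702, 0.001833  , 0.00172107]))
[[ 0.5157 -0.3567  0.03  ]
 [ 0.4695 -0.4612  0.03  ]
 [ 0.4316 -0.4553  0.03  ]
 [ 0.48   -0.3441  0.03  ]]
```

```bash
python3 - <<'E'
from h import *
K,d,R,t,_=params("wrist"); o=arm.observe();T=toolR()
print("cam in tool",T.T@(-R.T@t-o["position"]),"axes\n",(T.T@R.T).round(3)); print(T.round(3))
a=-.183
go([.52,-.14,.30],a+np.pi/2); go([.52,-.14,.30],a)
E
```

```text
cam in tool [ 0.0005537  -0.0759487  -0.15889034] axes
 [[ 1.    -0.001 -0.   ]
 [ 0.002  0.961  0.276]
 [ 0.    -0.276  0.961]]
[[ 0.413 -0.911 -0.001]
 [-0.911 -0.413  0.001]
 [-0.001  0.    -1.   ]]
pos [ 0.258  -0.5689  0.2262] xaxis [ 0.413  -0.9108 -0.0011] dp/rot [-0.2825 -0.4158 -0.0736] [-1.4000e-03  6.0000e-04 -2.5329e+00] [4.000e-04 1.100e-03 6.087e-01] clk 0.15
pos [ 0.258  -0.5689  0.2262] xaxis [ 0.413  -0.9108 -0.0011] dp/rot [-0.2825 -0.4158 -0.0736] [-5.000e-04  1.100e-03 -9.621e-01] [1.3000e-03 6.0000e-04 2.1795e+00] clk 0.15
```

```bash
python3 -m pendant '[{"dp":[0,0,-0.05],"rotation":[0,0,0],"fingers":1},{"dp":[0,0,-0.1],"rotation":[0,0,-0.1],"fingers":1},{"dp":[-0.03,-0.045,-0.134],"rotation":[0,0,-0.2],"fingers":1},{"dp":[-0.06,-0.09,-0.134],"rotation":[0,0,-0.35],"fingers":1},{"dp":[-0.1,-0.14,-0.134],"rotation":[0,0,-0.5],"fingers":1},{"dp":[-0.135,-0.19,-0.134],"rotation":[0,0,-0.65],"fingers":1},{"dp":[-0.17,-0.24,-0.134],"rotation":[0,0,-0.8],"fingers":1},{"dp":[-0.205,-0.29,-0.134],"rotation":[0,0,-0.96],"fingers":1},{"dp":[-0.24,-0.34,-0.134],"rotation":[0,0,-0.96],"fingers":1},{"dp":[-0.27,-0.38,-0.134],"rotation":[0,0,-0.96],"fingers":1},{"dp":[-0.287,-0.407,-0.134],"rotation":[0,0,-0.96],"fingers":1},{"dp":[-0.287,-0.407,-0.134],"rotation":[0,0,-0.96],"fingers":1},{"dp":[-0.287,-0.407,-0.134],"rotation":[0,0,-0.96],"fingers":1}]' 20
python3 - <<'E'
from h import *
P=params("wrist");im=arm.get_image("wrist");cv2.imwrite("pics/w1.png",im)
np.save("w1.npy",np.array(P,dtype=object),allow_pickle=True);print(arm.observe()["joints"].round(2));go([.56,-.205,.12],-.183)
E
```

```text
clock: 1.78
position: [0.5098, -0.1403, 0.3602]
ee_rot: [-3.128, 0.291, 0.002]
force: [-0.8, -0.8, -0.6]
width: 0.008
[ 0.48  0.23 -0.4   1.56  0.09  1.38 -0.11]
pos [ 0.5096 -0.1408  0.3602] xaxis [ 0.9826 -0.1856 -0.0013] dp/rot [0.0617 0.0538 0.2401] [-0.0003  0.0013 -0.0037] [2.0000e-03 4.0000e-04 3.1379e+00] clk 1.82
```

View pics/w1.png

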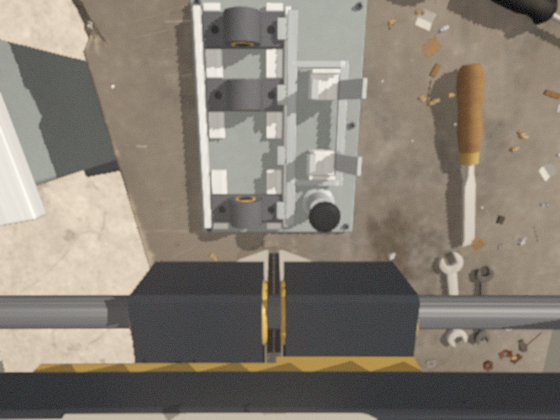

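```bash
python3 - <<'E'
from h import *
im=cv2.imread("pics/w1.png")
crop(im,180,0,380,250,3,"pics/w1c.png")
crop(im,180,130,380,250,4,"pics/w1d.png")
E
```

```text
(no output)
```

View pics/w1c.png

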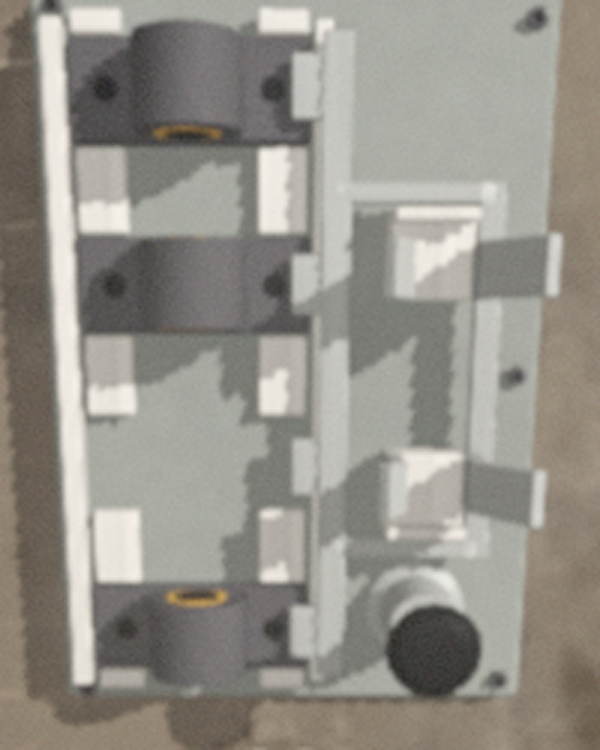

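View pics/w1d.png

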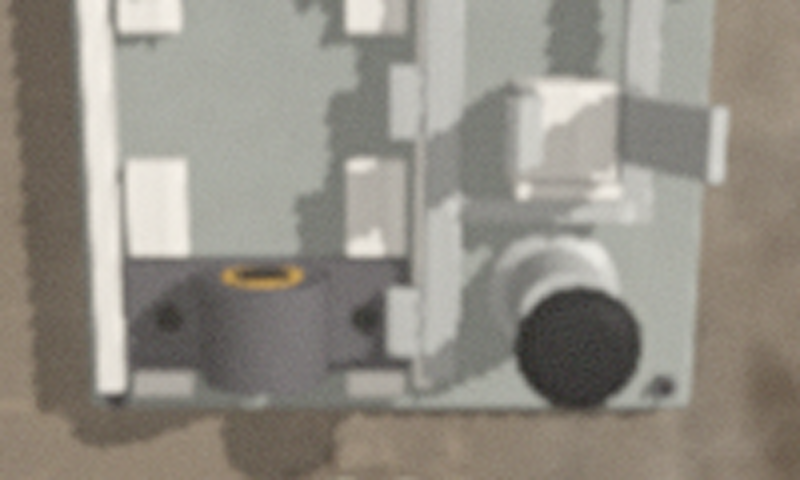

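```bash
cat >> h.py <<'E'
def load(f): 
    return tuple(np.load(f,allow_pickle=True))
JA=-.1833;JO=np.array([.4822,-.0841])
def jig(x,y,z=0,a=None,o=None):
    a=JA if a is None else a;o=JO if o is None else o
    c,s=np.cos(a),np.sin(a);return np.array([o[0]+c*x-s*y,o[1]+s*x+c*y,z])
E
python3 - <<'E'
from h import *
P=load("w1.npy")
f=lambda uv:np.array(uv,float)/3+[180,0]-.33
c=pix2plane("wrist",f([(518,693),(73,693)]),.012,P);print("corners",c.round(4),jig(.152,-.152),jig(-.066,-.152))
pl=pix2plane("wrist",f([(434,650)]),.094,P);print("pl",pl.round(4),jig(.1,-.106))
# blocks foot top z=.024 : foot corners front edges  (block1 back corners)
b=pix2plane("wrist",f([(78,145),(310,145),(83,333),(310,333),(97,584),(310,584)]),.024,P);print(b.round(4))
for x,y in((-.05,.094),(.0456,.094),(-.05,.018),(.0456,.018),(-.05,-.094),(.0456,-.094)): print(jig(x,y).round(4))
# tab tops
t=pix2plane("wrist",f([(556,265),(538,498)]),.093,P);print("tabs",t.round(4),jig(.137,.043),jig(.137,-.043))
pp=[jig(.152,.152,.012),jig(.152,-.152,.012),jig(-.066,-.152,.012),jig(-.066,.152,.012),jig(.1,-.106,.094)]
print(proj("wrist",pp,P).round(1))
E
```

```text
corners [[ 0.6052 -0.2587  0.012 ]
 [ 0.3933 -0.2186  0.012 ]] [ 0.60394778 -0.26125947  0.        ] [ 0.38959982 -0.22152346  0.        ]
pl [[ 0.5615 -0.2034  0.094 ]] [ 0.56120357 -0.20655177  0.        ]
[[ 0.4553  0.0169  0.024 ]
 [ 0.5494 -0.0008  0.024 ]
 [ 0.4397 -0.0561  0.024 ]
 [ 0.5361 -0.0743  0.024 ]
 [ 0.4198 -0.1656  0.024 ]
 [ 0.5161 -0.1838  0.024 ]]
[0.4502 0.0174 0.    ]
[0.5442 0.     0.    ]
[ 0.4363 -0.0573  0.    ]
[ 0.5303 -0.0747  0.    ]
[ 0.4159 -0.1674  0.    ]
[ 0.5099 -0.1848  0.    ]
tabs [[ 0.6272 -0.0666  0.093 ]
 [ 0.6103 -0.1504  0.093 ]] [ 0.62474275 -0.06679207  0.        ] [ 0.60906708 -0.15135136  0.        ]
[[365.6  -2.5]
 [351.7 232.5]
 [202.  233. ]
 [187.5  -1.6]
 [324.5 218.9]]
```

```bash
python3 - <<'E'
from h import *
P=load("w1.npy")
f=lambda uv:np.array(uv,float)/3+[180,0]-.33
m=[];q=[]
def add(uv,z,x,y): q.append(pix2plane("wrist",f([uv]),z,P)[0]);m.append((x,y))
add((518,693),.012,.152,-.152);add((434,650),.094,.1,-.106)
add((78,145),.024,-.05,.094);add((83,333),.024,-.05,.018);add((97,584),.024,-.05,-.094)
add((556,265),.093,.138,.043);add((540,498),.093,.138,-.043)
add((292,85),.028,.042,.114);add((292,280),.028,.042,.038);add((292,465),.028,.042,-.038);add((292,630),.028,.042,-.114)
a,t,r=fit2d(m,q);print(a,t,(r*1e3).round(1))
c,s=np.cos(a),np.sin(a);print(((np.array(q)[:,:2]-t)@np.array([[c,-s],[s,c]])*1e3).round(1)-np.array(m)*1e3)
E
```

```text
-0.18715738304308674 [ 0.48440859 -0.08247508] [1.5 2.3 3.4 1.2 2.  1.1 1.  0.8 1.4 0.8 0.6]
[[-0.5  1.4]
 [-1.7  1.6]
 [ 2.9 -1.7]
 [ 1.1 -0.4]
 [ 2.   0.3]
 [-0.7 -0.9]
 [-0.9 -0.3]
 [-0.8  0. ]
 [-0.6  1.2]
 [-0.4 -0.6]
 [-0.2 -0.5]]
```

```bash
sed -i 's/^JA=.*/JA=-.187;JO=np.array([.4842,-.0825])/' h.py; python3 - <<'E'
from h import *
go([.562,-.2045,.11],JA)
E
```

```text
pos [ 0.5096 -0.1408  0.3602] xaxis [ 0.9826 -0.1856 -0.0013] dp/rot [0.0636 0.053  0.2501] [-0.0003  0.0013  0.0003] [-2.0000e-03 -4.0000e-04 -3.1413e+00] clk 1.82
```

```bash
python3 -m pendant '[{"dp":[0.03,0.027,0.02],"rotation":[0,0,0],"fingers":1},{"dp":[0.0636,0.053,0.06],"rotation":[0,0,0],"fingers":1},{"dp":[0.0636,0.053,0.11],"rotation":[0,0,0],"fingers":1},{"dp":[0.0636,0.053,0.16],"rotation":[0,0,0],"fingers":1},{"dp":[0.0636,0.053,0.21],"rotation":[0,0,0],"fingers":1},{"dp":[0.0636,0.053,0.25],"rotation":[0,0,0],"fingers":1},{"dp":[0.0636,0.053,0.25],"rotation":[0,0,0],"fingers":1},{"dp":[0.0636,0.053,0.25],"rotation":[0,0,0],"fingers":1}]'
python3 - <<'E'
from h import *
im=arm.get_image("scene");crop(im,260,120,400,250,5,"pics/s1.png")
print(arm.observe()["force"]); go([.562,-.2045,.076],JA)
E
```

```text
clock: 2.82
position: [0.5626, -0.2055, 0.1117]
ee_rot: [3.128, -0.295, 0.001]
force: [1.1, -0.1, 0.9]
width: 0.0
[0.34281734 0.7052269  1.00008125]
pos [ 0.5631 -0.2054  0.1122] xaxis [ 0.9824 -0.1866  0.0017] dp/rot [-0.0013 -0.0007  0.0362] [ 0.0002 -0.0017 -0.0007] [-2.7000e-03 -3.0000e-04  3.1409e+00] clk 2.88
```

View pics/s1.png

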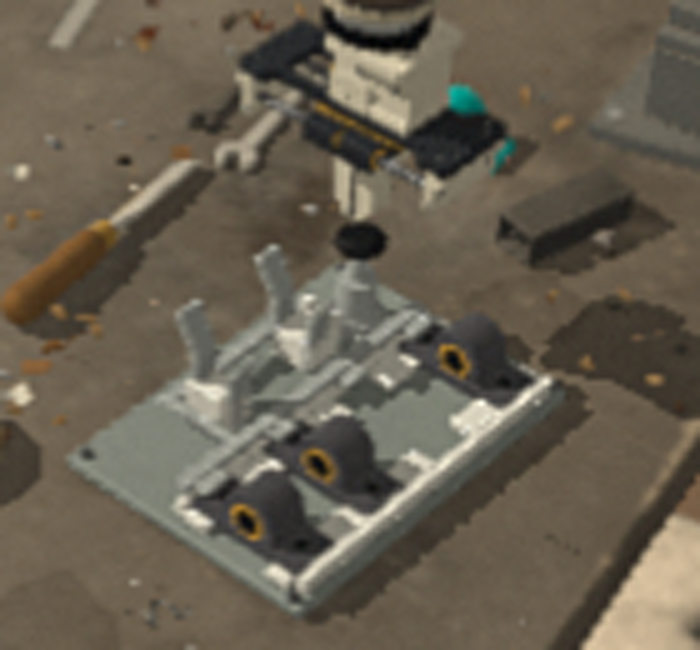

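Fingers are shut directly over the black head (360,240 in crop). Press.

```bash
python3 -m pendant '[{"dp":[-0.001,0,0.014],"rotation":[0,0,0],"fingers":1},{"dp":[-0.001,0,0.022],"rotation":[0,0,0],"fingers":1},{"dp":[-0.001,0,0.028],"rotation":[0,0,0],"fingers":1},{"dp":[-0.001,0,0.033],"rotation":[0,0,0],"fingers":1},{"dp":[-0.001,0,0.036],"rotation":[0,0,0],"fingers":1},{"dp":[-0.001,0,0.037],"rotation":[0,0,0],"fingers":1},{"dp":[-0.001,0,0.037],"rotation":[0,0,0],"fingers":1},{"dp":[-0.001,0,0.037],"rotation":[0,0,0],"fingers":1}]'
```

```text
clock: 3.88
position: [0.5627, -0.2056, 0.076]
ee_rot: [3.127, -0.294, 0.005]
force: [-1.0, -1.4, 8.6]
width: 0.005
```

```bash
python3 -m pendant '[{"dp":[0,0,0.0015],"rotation":[0,0,0],"fingers":1},{"dp":[0,0,0.003],"rotation":[0,0,0],"fingers":1},{"dp":[0,0,0.003],"rotation":[0,0,0],"fingers":1}]'
```

```text
clock: 4.25
position: [0.563, -0.2057, 0.0755]
ee_rot: [3.126, -0.294, 0.006]
force: [-10.0, 2.9, 30.1]
width: 0.004
```

```bash
python3 -m pendant '[{"dp":[0,0,-0.01],"rotation":[0,0,0],"fingers":1},{"dp":[0,0,-0.025],"rotation":[0,0,0],"fingers":1},{"dp":[0,0,-0.06],"rotation":[0,0,0],"fingers":1},{"dp":[0,0,-0.11],"rotation":[0,0,0],"fingers":0},{"dp":[0,0,-0.16],"rotation":[0,0,0],"fingers":-1},{"dp":[0,0.02,-0.2],"rotation":[0,0,0],"fingers":-1},{"dp":[0,0.02,-0.2],"rotation":[0,0,0],"fingers":-1}]'
python3 - <<'E'
from h import *
im=arm.get_image("top");crop(im,360,220,450,290,7,"pics/t2.png");crop(im,240,185,430,285,4,"pics/t2j.png")
P=params("wrist");im=arm.get_image("wrist");cv2.imwrite("pics/w2.png",im);np.save("w2.npy",np.array(P,dtype=object))
E
```

```text
clock: 5.12
position: [0.5595, -0.2269, 0.2789]
ee_rot: [3.123, -0.298, 0.014]
force: [-0.3, -0.6, -1.0]
width: 0.39
```

View pics/t2.png

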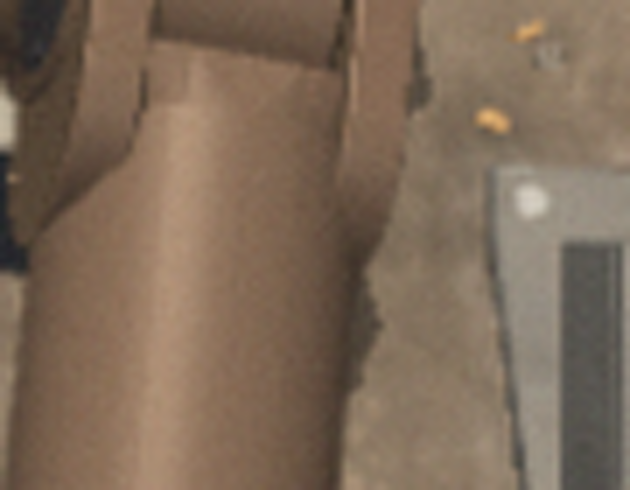

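View pics/w2.png

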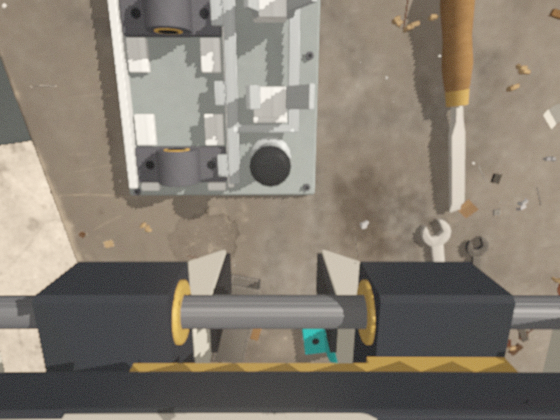

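```bash
python3 - <<'E'
from h import *
go([.474,-.405,.28],-.415)
E
```

```text
pos [ 0.5582 -0.2247  0.2752] xaxis [ 0.9823 -0.1871  0.0037] dp/rot [-0.049   0.1929 -0.0047] [ 0.0011 -0.0039  0.2268] [ 5.7000e-03  1.7000e-03 -2.9148e+00] clk 5.22
```

```bash
python3 -m pendant '[{"dp":[-0.012,0.05,-0.005],"rotation":[0,0,0.05],"fingers":-1},{"dp":[-0.025,0.1,-0.005],"rotation":[0,0,0.1],"fingers":-1},{"dp":[-0.037,0.145,-0.005],"rotation":[0,0,0.16],"fingers":-1},{"dp":[-0.049,0.193,-0.005],"rotation":[0,-0.004,0.227],"fingers":-1},{"dp":[-0.049,0.193,-0.005],"rotation":[0,-0.004,0.227],"fingers":-1},{"dp":[-0.049,0.193,-0.005],"rotation":[0,-0.004,0.227],"fingers":-1}]'
python3 - <<'E'
from h import *
P=params("wrist");im=arm.get_image("wrist");cv2.imwrite("pics/w3.png",im);np.save("w3.npy",np.array(P,dtype=object))
E
```

```text
clock: 5.98
position: [0.474, -0.4037, 0.2788]
ee_rot: [-3.074, 0.645, 0.004]
force: [-0.9, 0.3, 0.3]
width: 0.995
```

View pics/w3.png

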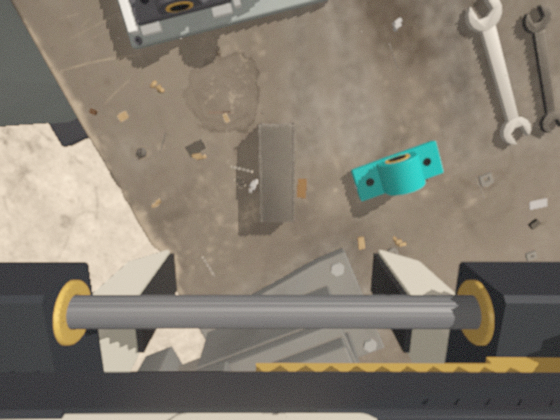

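```bash
python3 - <<'E'
from h import *
im=cv2.imread("pics/w3.png");crop(im,220,100,340,240,5,"pics/w3c.png")
E
```

```text
(no output)
```

View pics/w3c.png

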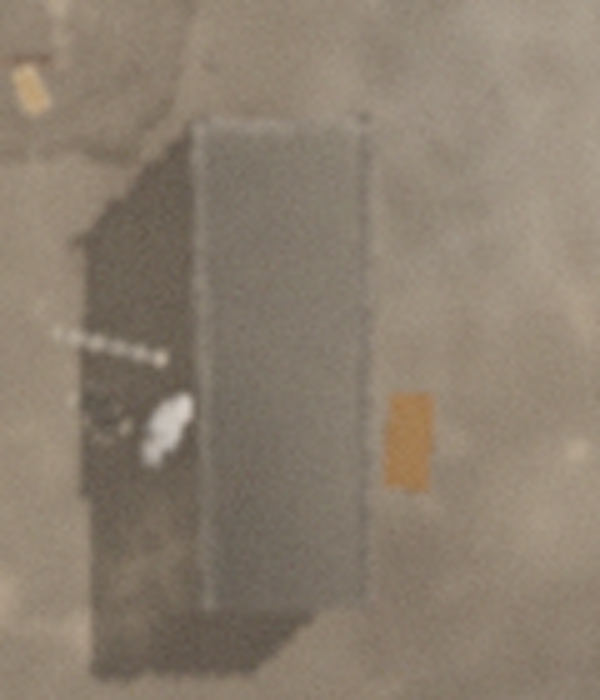

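```bash
python3 - <<'E'
from h import *
P=load("w3.npy")
uv=np.array([(194,120),(370,120),(367,608),(207,608)])/5+[220,100]-.4
w=pix2plane("wrist",uv,.03,P);print(w.round(4),[np.linalg.norm(w[i]-w[(i+1)%4]).round(4) for i in range(4)])
a,t,r=fit2d([(-.02,.055),(.02,.055),(.02,-.055),(-.02,-.055)],w);print(a,t,r)
go([t[0],t[1],.04],a)
E
```

```text
[[ 0.4833 -0.3448  0.03  ]
 [ 0.518  -0.3601  0.03  ]
 [ 0.4744 -0.4613  0.03  ]
 [ 0.4404 -0.4464  0.03  ]] [np.float64(0.0379), np.float64(0.1102), np.float64(0.0372), np.float64(0.1102)]
-0.40424159432606677 [ 0.47901326 -0.4031431 ] [0.00100917 0.00110887 0.00138547 0.00150157]
pos [ 0.4746 -0.4032  0.2791] xaxis [ 0.9161 -0.401  -0.0018] dp/rot [ 0.0045 -0.0017  0.2391] [-0.0005  0.0018 -0.0084] [2.8000e-03 8.0000e-04 3.1332e+00] clk 6.03
```

```bash
python3 -m pendant '[{"dp":[0.0045,-0.0017,0.05],"rotation":[0,0.002,-0.008],"fingers":-1},{"dp":[0.0045,-0.0017,0.1],"rotation":[0,0.002,-0.008],"fingers":-1},{"dp":[0.0045,-0.0017,0.15],"rotation":[0,0.002,-0.008],"fingers":-1},{"dp":[0.0045,-0.0017,0.2],"rotation":[0,0.002,-0.008],"fingers":-1},{"dp":[0.0045,-0.0017,0.24],"rotation":[0,0.002,-0.008],"fingers":-1},{"dp":[0.0045,-0.0017,0.262],"rotation":[0,0.002,-0.008],"fingers":-1},{"dp":[0.0045,-0.0017,0.272],"rotation":[0,0.002,-0.008],"fingers":-1},{"dp":[0.0045,-0.0017,0.274],"rotation":[0,0.002,-0.008],"fingers":-1},{"dp":[0.0045,-0.0017,0.274],"rotation":[0,0.002,-0.008],"fingers":-1}]' 
python3 -c "
from h import *
go([.479,-.4031,.005],-.404)"
```

```text
clock: 7.15
position: [0.4797, -0.4031, 0.0061]
ee_rot: [-3.078, 0.63, -0.003]
force: [0.0, -0.5, -0.0]
width: 1.001
pos [ 0.4797 -0.4031  0.0061] xaxis [ 0.9195 -0.3932  0.0016] dp/rot [-0.0007  0.0003  0.0011] [-0.0003 -0.0016 -0.0001] [-2.5000e-03  5.0000e-04  3.1415e+00] clk 7.15
```

```bash
python3 -m pendant '[{"dp":[-0.001,0,0.001],"rotation":[0,0,0],"fingers":1},{"dp":[-0.001,0,0.001],"rotation":[0,0,0],"fingers":1},{"dp":[-0.001,0,0.001],"rotation":[0,0,0],"fingers":1},{"dp":[-0.001,0,0.001],"rotation":[0,0,0],"fingers":1},{"dp":[-0.001,0,0.001],"rotation":[0,0,0],"fingers":1},{"dp":[-0.001,0,0.001],"rotation":[0,0,0],"fingers":1}]' 60
python3 -c "
from h import *
go([.479,-.4031,.005],-.404)"
```

```text
clock: 7.9
position: [0.4787, -0.4027, 0.005]
ee_rot: [-3.078, 0.63, -0.002]
force: [-1.5, 0.7, 0.7]
width: 0.436
pos [ 0.4787 -0.4027  0.005 ] xaxis [ 0.9195 -0.3931  0.0013] dp/rot [0.0004 0.0003 0.    ] [-0.0004 -0.0013 -0.0001] [-2.1000e-03  6.0000e-04  3.1415e+00] clk 7.9
```

```bash
python3 -c "
from h import *
go(jig(.1115,0,.2),JA)"
```

```text
pos [ 0.4787 -0.4027  0.005 ] xaxis [ 0.9195 -0.3931  0.0013] dp/rot [-0.0117 -0.3206 -0.1949] [-2.000e-04 -1.400e-03 -2.171e-01] [-2.0000e-03  4.0000e-04  2.9245e+00] clk 7.9
```

```bash
python3 -m pendant '[{"dp":[0,0,-0.03],"rotation":[0,0,0],"fingers":1},{"dp":[0,0,-0.08],"rotation":[0,0,0],"fingers":1},{"dp":[0,0,-0.13],"rotation":[0,0,0],"fingers":1},{"dp":[0,-0.01,-0.18],"rotation":[0,0,-0.03],"fingers":1},{"dp":[0,-0.05,-0.195],"rotation":[0,0,-0.08],"fingers":1},{"dp":[-0.003,-0.1,-0.195],"rotation":[0,0,-0.12],"fingers":1},{"dp":[-0.006,-0.15,-0.195],"rotation":[0,0,-0.17],"fingers":1},{"dp":[-0.009,-0.2,-0.195],"rotation":[0,0,-0.217],"fingers":1},{"dp":[-0.0117,-0.25,-0.195],"rotation":[0,0,-0.217],"fingers":1},{"dp":[-0.0117,-0.29,-0.195],"rotation":[0,0,-0.217],"fingers":1},{"dp":[-0.0117,-0.3206,-0.195],"rotation":[0,0,-0.217],"fingers":1},{"dp":[-0.0117,-0.3206,-0.195],"rotation":[0,0,-0.217],"fingers":1},{"dp":[-0.0117,-0.3206,-0.195],"rotation":[0,0,-0.217],"fingers":1}]'
python3 - <<'E'
from h import *
P=params("wrist");im=arm.get_image("wrist");cv2.imwrite("pics/w4.png",im);np.save("w4.npy",np.array(P,dtype=object))
go(jig(.1115,0,.2),JA)
E
```

```text
clock: 9.52
position: [0.5932, -0.104, 0.1996]
ee_rot: [3.127, -0.294, 0.0]
force: [0.1, -0.4, -3.1]
width: 0.432
pos [ 0.5931 -0.1046  0.1997] xaxis [ 9.823e-01 -1.873e-01  4.000e-04] dp/rot [ 0.0004 -0.0014 -0.0003] [ 0.0008 -0.0004 -0.0014] [-6.0000e-04 -1.3000e-03  3.1401e+00] clk 9.57
```

View pics/w4.png

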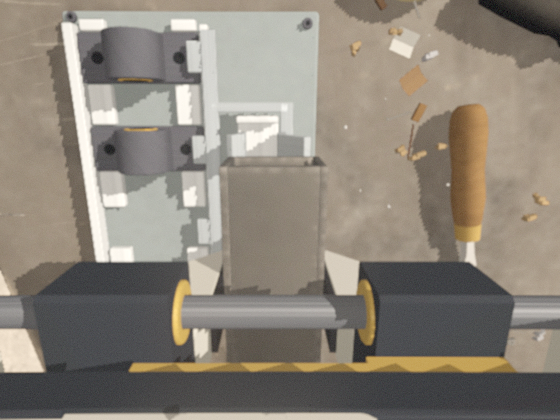

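```bash
python3 - <<'E'
from h import *
P=load("w4.npy");im=cv2.imread("pics/w4.png");crop(im,50,0,340,190,2.7,"pics/w4c.png")
print(proj("wrist",[jig(.152,.152,.012),jig(-.066,.152,.012),jig(.09,.043,.06),jig(.082,.054,.074),jig(.116,.054,.06)],P))
E
```

```text
[[319.5890344    9.69977219]
 [ 60.49452881   9.54839806]
 [244.99031266 146.56674131]
 [232.72380095 133.85067408]
 [277.38976125 132.50533777]]
```

View pics/w4c.png

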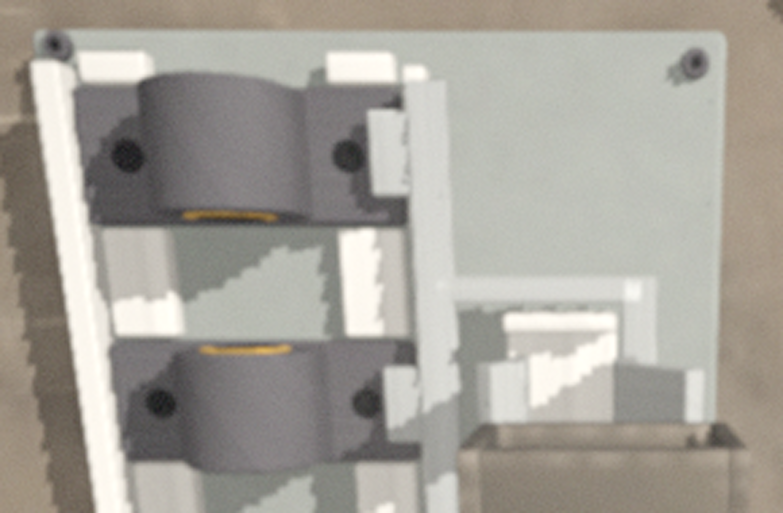

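```bash
python3 -m pendant '[{"dp":[0.0005,-0.001,0.04],"rotation":[0,0,0],"fingers":1},{"dp":[0.0005,-0.001,0.08],"rotation":[0,0,0],"fingers":1},{"dp":[0.0005,-0.001,0.1],"rotation":[0,0,0],"fingers":1},{"dp":[0.0005,-0.001,0.11],"rotation":[0,0,0],"fingers":1},{"dp":[0.0005,-0.001,0.115],"rotation":[0,0,0],"fingers":1},{"dp":[0.0005,-0.001,0.115],"rotation":[0,0,0],"fingers":1}]'
python3 - <<'E'
from h import *
im=arm.get_image("scene");crop(im,260,120,400,250,5,"pics/s2.png")
go(jig(.1115,0,.043),JA)
E
```

```text
clock: 10.32
position: [0.5935, -0.1043, 0.0849]
ee_rot: [3.126, -0.296, -0.0]
force: [-2.3, 0.1, -4.2]
width: 0.432
pos [ 0.5935 -0.1042  0.085 ] xaxis [ 9.822e-01 -1.876e-01  2.000e-04] dp/rot [ 0.    -0.001  0.042] [ 0.0013 -0.0002 -0.0017] [-3.0000e-04 -2.1000e-03  3.1399e+00] clk 10.38
```

View pics/s2.png

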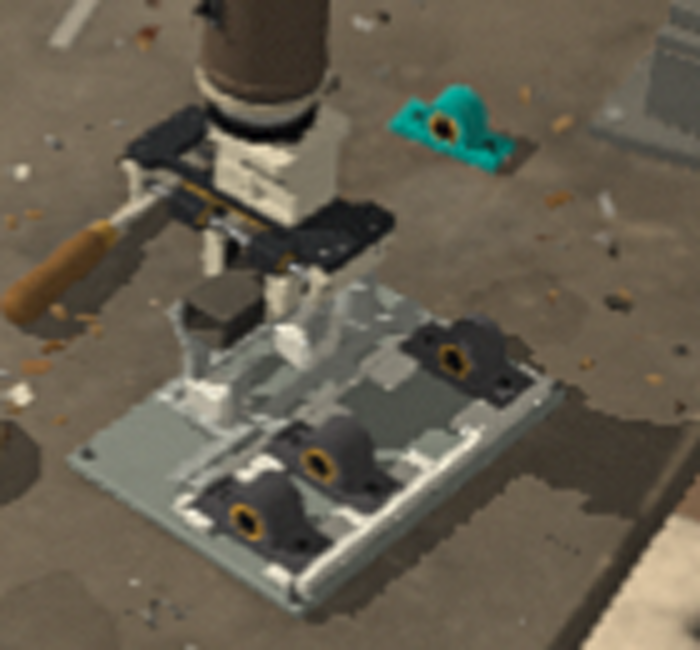

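```bash
python3 -m pendant '[{"dp":[0,-0.001,0.008],"rotation":[0,0,0],"fingers":1},{"dp":[0,-0.001,0.014],"rotation":[0,0,0],"fingers":1},{"dp":[0,-0.001,0.02],"rotation":[0,0,0],"fingers":1},{"dp":[0,-0.001,0.02],"rotation":[0,0,0],"fingers":1}]'
python3 -c "
from h import *
go(jig(.1115,0,.043),JA)"
```

```text
clock: 10.88
position: [0.5946, -0.1029, 0.0657]
ee_rot: [3.127, -0.295, 0.003]
force: [-4.5, 0.8, 9.1]
width: 0.43
pos [ 0.5946 -0.1029  0.0657] xaxis [ 0.9823 -0.1872  0.0021] dp/rot [-0.0008  0.0005  0.0227] [ 0.001  -0.0021 -0.0013] [-3.3000e-03 -1.5000e-03  3.1403e+00] clk 10.88
```

```bash
python3 -m pendant '[{"dp":[-0.001,0,0.005],"rotation":[0,-0.001,0],"fingers":1},{"dp":[-0.001,0,0.01],"rotation":[0,-0.001,0],"fingers":1},{"dp":[-0.001,0,0.015],"rotation":[0,-0.001,0],"fingers":1},{"dp":[-0.001,0,0.018],"rotation":[0,-0.001,0],"fingers":1},{"dp":[-0.001,0,0.018],"rotation":[0,-0.001,0],"fingers":1}]'
python3 -c "
from h import *
go(jig(.1115,0,.043),JA)"
```

```text
clock: 11.5
position: [0.5929, -0.1025, 0.0471]
ee_rot: [3.127, -0.295, -0.001]
force: [-4.3, 0.6, -1.2]
width: 0.439
pos [ 0.5929 -0.1025  0.0471] xaxis [ 9.823e-01 -1.872e-01 -6.000e-04] dp/rot [0.001  0.0006 0.0041] [ 0.001   0.0006 -0.0013] [ 9.0000e-04 -1.6000e-03  3.1403e+00] clk 11.5
```

```bash
python3 -m pendant '[{"dp":[0,0,0.002],"rotation":[0,0,0],"fingers":1},{"dp":[0,0,0.004],"rotation":[0,0,0],"fingers":1},{"dp":[0,0,0.0055],"rotation":[0,0,0],"fingers":1},{"dp":[0,0,0.0055],"rotation":[0,0,0],"fingers":1}]'
python3 - <<'E'
from h import *
im=arm.get_image("scene");crop(im,260,120,400,250,5,"pics/s3.png")
go(jig(.1115,0,.043),JA)
E
```

```text
clock: 12.0
position: [0.5927, -0.1018, 0.0418]
ee_rot: [3.127, -0.295, -0.002]
force: [-6.3, 2.1, 7.5]
width: 0.436
pos [ 0.5927 -0.1018  0.0418] xaxis [ 0.9824 -0.1869 -0.001 ] dp/rot [ 0.0013  0.0012 -0.0012] [ 0.0006  0.001  -0.001 ] [ 1.6000e-03 -9.0000e-04  3.1406e+00] clk 12.05
```

View pics/s3.png

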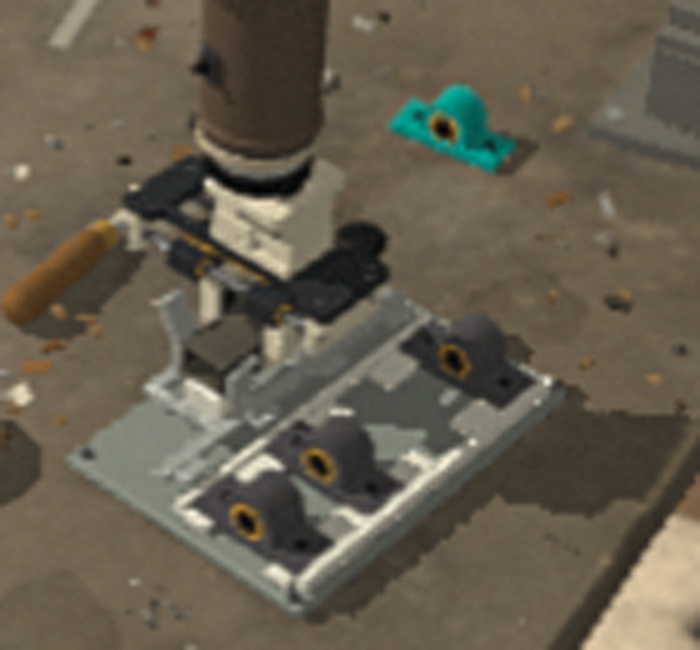

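```bash
python3 -m pendant '[{"dp":[0,0,0.0015],"rotation":[0,0,0],"fingers":1},{"dp":[0,0,0.0015],"rotation":[0,0,0],"fingers":1},{"dp":[0,0,0.0],"rotation":[0,0,0],"fingers":-0.3},{"dp":[0,0,0],"rotation":[0,0,0],"fingers":-0.3},{"dp":[0,0,0],"rotation":[0,0,0],"fingers":-0.3},{"dp":[0,0,0],"rotation":[0,0,0],"fingers":-0.3},{"dp":[0,0,-0.02],"rotation":[0,0,0],"fingers":-0.3},{"dp":[0,0,-0.05],"rotation":[0,0,0],"fingers":-0.3},{"dp":[0,0,-0.1],"rotation":[0,0,0],"fingers":-0.3},{"dp":[0,0,-0.15],"rotation":[0,0,0],"fingers":-0.3},{"dp":[0,0,-0.2],"rotation":[0,0,0],"fingers":-0.3},{"dp":[0,0,-0.25],"rotation":[0,0,0],"fingers":-0.3},{"dp":[0,0,-0.26],"rotation":[0,0,0],"fingers":-0.3}]'
python3 - <<'E'
from h import *
im=arm.get_image("scene");crop(im,260,120,400,250,5,"pics/s4.png")
P=params("wrist");im=arm.get_image("wrist");cv2.imwrite("pics/w5.png",im);np.save("w5.npy",np.array(P,dtype=object))
E
```

```text
clock: 13.68
position: [0.5947, -0.1015, 0.3058]
ee_rot: [3.127, -0.295, 0.009]
force: [0.3, 0.6, -0.7]
width: 0.649
```

View pics/s4.png

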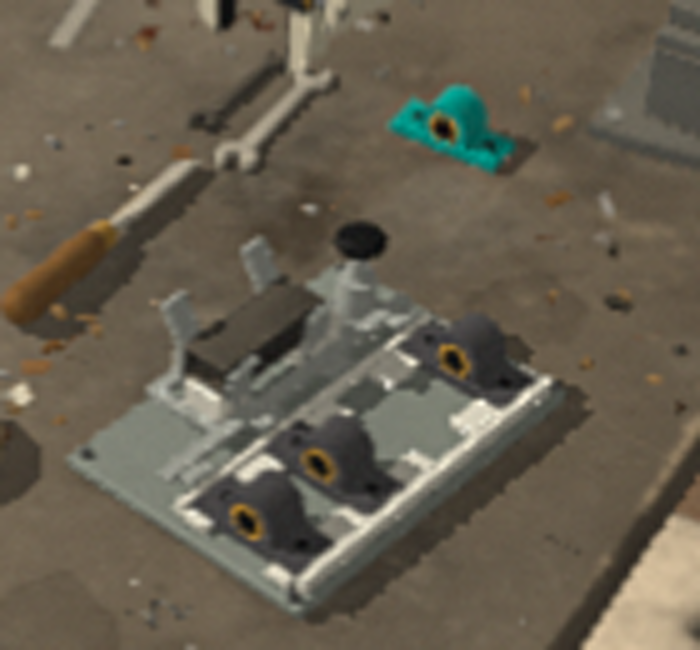

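View pics/w5.png

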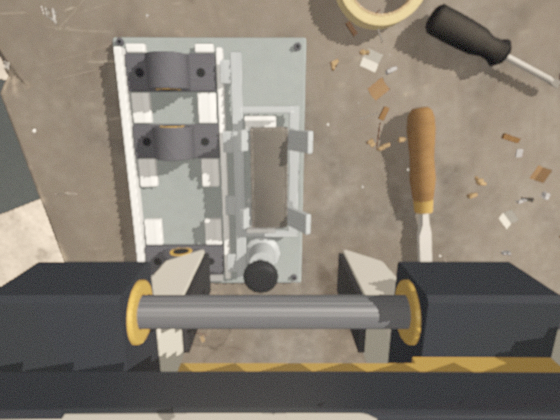

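```bash
python3 - <<'E'
from h import *
print(arm.observe()["joints"].round(2))
go(jig(0,.114,.2),JA+np.pi/2)
t=np.array([.5158,.3232])
for x,y in((.057,.039),(-.057,.039),(.057,-.039)): print(jig(x,y,0,.136,t))
E
```

```text
[ 0.35  0.38 -0.38  1.49  0.14  1.3  -0.24]
pos [ 0.5936 -0.1017  0.3028] xaxis [ 0.9824 -0.187   0.0013] dp/rot [-0.1113 -0.1125  0.1026] [ 1.5000e-03 -5.0000e-04 -1.5719e+00] [-5.0000e-04 -1.5000e-03  1.5697e+00] clk 13.78
[0.56698601 0.36956801 0.        ]
[0.45403866 0.35411176 0.        ]
[0.57756134 0.29228824 0.        ]
```

```bash
python3 -m pendant '[{"dp":[-0.011,-0.011,0],"rotation":[0,0,-0.17],"fingers":-0.3},{"dp":[-0.022,-0.022,0],"rotation":[0,0,-0.34],"fingers":-0.3},{"dp":[-0.033,-0.033,0],"rotation":[0,0,-0.51],"fingers":-0.3},{"dp":[-0.044,-0.044,0],"rotation":[0,0,-0.68],"fingers":-0.3},{"dp":[-0.056,-0.056,0.01],"rotation":[0,0,-0.85],"fingers":-0.3},{"dp":[-0.067,-0.067,0.03],"rotation":[0,0,-1.02],"fingers":-0.3},{"dp":[-0.08,-0.08,0.05],"rotation":[0,0,-1.19],"fingers":-0.3},{"dp":[-0.095,-0.095,0.07],"rotation":[0,0,-1.36],"fingers":-0.3},{"dp":[-0.1113,-0.1125,0.09],"rotation":[0,0,-1.5],"fingers":-0.3},{"dp":[-0.1113,-0.1125,0.1],"rotation":[0,0,-1.572],"fingers":-0.3},{"dp":[-0.1113,-0.1125,0.1],"rotation":[0,0,-1.572],"fingers":-0.3},{"dp":[-0.1113,-0.1125,0.1],"rotation":[0,0,-1.572],"fingers":-0.3}]'
python3 - <<'E'
from h import *
P=params("wrist");im=arm.get_image("wrist");cv2.imwrite("pics/w6.png",im);np.save("w6.npy",np.array(P,dtype=object))
go(jig(0,.114,.028),JA+np.pi/2)
print(arm.observe()["joints"].round(2))
print(proj("wrist",[jig(0,.132,.045),jig(0,.096,.045),jig(-.066,.152,.012),jig(-.05,.134,.024),jig(-.05,.094,.024)],P))
E
```

```text
clock: 15.28
position: [0.5052, 0.0292, 0.2022]
ee_rot: [2.421, 2.002, -0.0]
force: [0.2, -0.4, -0.1]
width: 0.655
pos [0.5055 0.0293 0.2025] xaxis [ 1.876e-01  9.822e-01 -5.000e-04] dp/rot [ 0.0003 -0.0003  0.1745] [ 0.0011  0.0005 -0.0018] [ 7.0000e-04 -1.7000e-03  3.1398e+00] clk 15.32
[ 0.42  0.36 -0.75  1.85  0.29  1.04  0.94]
[[293.83647912 192.41856256]
 [252.94248641 192.5539523 ]
 [314.63276276 113.94193451]
 [295.49617421 132.76332954]
 [250.91814391 132.92269053]]
```

View pics/w6.png

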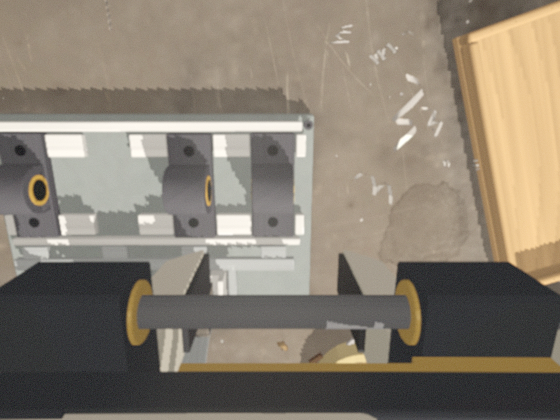

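```bash
python3 -m pendant '[{"dp":[0,0,0.04],"rotation":[0,0,0],"fingers":-0.3},{"dp":[0,0,0.08],"rotation":[0,0,0],"fingers":-0.3},{"dp":[0,0,0.12],"rotation":[0,0,0],"fingers":-0.3},{"dp":[0,0,0.15],"rotation":[0,0,0],"fingers":-0.3},{"dp":[0,0,0.165],"rotation":[0,0,0],"fingers":-0.3},{"dp":[0,0,0.173],"rotation":[0,0,0],"fingers":-0.3},{"dp":[0,0,0.173],"rotation":[0,0,0],"fingers":-0.3},{"dp":[0,0,0.173],"rotation":[0,0,0],"fingers":1},{"dp":[0,0,0.173],"rotation":[0,0,0],"fingers":1},{"dp":[0,0,0.173],"rotation":[0,0,0],"fingers":1},{"dp":[0,0,0.173],"rotation":[0,0,0],"fingers":1},{"dp":[0,0,0.173],"rotation":[0,0,0],"fingers":1}]' 40
python3 -c "
from h import *
go(jig(0,.114,.028),JA+np.pi/2)"
```

```text
clock: 16.82
position: [0.5059, 0.0288, 0.03]
ee_rot: [2.42, 2.001, 0.001]
force: [-0.4, -2.1, 7.4]
width: 0.391
pos [0.5059 0.0288 0.03  ] xaxis [ 1.879e-01  9.822e-01 -9.000e-04] dp/rot [ 0.0006 -0.0007  0.002 ] [ 0.0018  0.0009 -0.0021] [ 1.4000e-03 -2.8000e-03  3.1395e+00] clk 16.82
```

```bash
python3 -m pendant '[{"dp":[0,0,-0.015],"rotation":[0,0,0],"fingers":1},{"dp":[0,0,-0.035],"rotation":[0,0,0],"fingers":1},{"dp":[0,0,-0.06],"rotation":[0,0,0],"fingers":1},{"dp":[0,0,-0.09],"rotation":[0,0,0],"fingers":1},{"dp":[0,0,-0.11],"rotation":[0,0,0],"fingers":1},{"dp":[0,0,-0.11],"rotation":[0,0,0],"fingers":1}]' 55
python3 - <<'E'
from h import *
t=np.array([.5158,.3232])
go(jig(.057,.039,.14,.136,t),.136+np.pi/2)
P=params("wrist");im=arm.get_image("wrist");cv2.imwrite("pics/w7.png",im);np.save("w7.npy",np.array(P,dtype=object))
E
```

```text
clock: 17.58
position: [0.5065, 0.0292, 0.1416]
ee_rot: [2.419, 1.999, 0.004]
force: [-0.9, -0.1, -4.9]
width: 0.387
pos [0.5065 0.0292 0.1416] xaxis [ 1.880e-01  9.822e-01 -2.000e-04] dp/rot [ 0.3456 -0.0045  0.0015] [ 0.0044  0.0009 -0.3251] [ 1.3000e-03 -6.3000e-03  2.8165e+00] clk 17.57
```

View pics/w7.png

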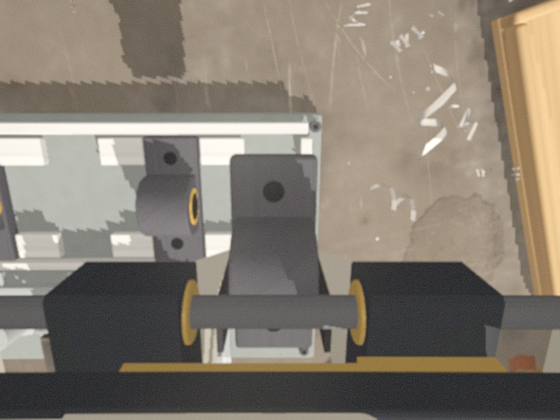

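```bash
python3 -m pendant '[{"dp":[0.04,0,-0.01],"rotation":[0,0,-0.04],"fingers":1},{"dp":[0.09,0,-0.01],"rotation":[0,0,-0.1],"fingers":1},{"dp":[0.14,0,-0.01],"rotation":[0,0,-0.16],"fingers":1},{"dp":[0.19,-0.002,-0.01],"rotation":[0,0,-0.22],"fingers":1},{"dp":[0.24,-0.003,-0.01],"rotation":[0,0,-0.28],"fingers":1},{"dp":[0.29,-0.0045,-0.01],"rotation":[0.002,0,-0.325],"fingers":1},{"dp":[0.33,-0.0045,-0.01],"rotation":[0.004,0,-0.325],"fingers":1},{"dp":[0.3456,-0.0045,-0.01],"rotation":[0.004,0,-0.325],"fingers":1},{"dp":[0.3456,-0.0045,-0.01],"rotation":[0.004,0,-0.325],"fingers":1}]'
python3 - <<'E'
from h import *
t=np.array([.5158,.3232])
P=params("wrist");im=arm.get_image("wrist");cv2.imwrite("pics/w8.png",im);np.save("w8.npy",np.array(P,dtype=object))
go(jig(.057,.039,.027,.136,t),.136+np.pi/2)
print(proj("wrist",[jig(x,y,.028,.136,t) for x,y in((-.1255,.098),(-.1255,-.098))],P))
E
```

```text
clock: 18.75
position: [0.5654, 0.3697, 0.1487]
ee_rot: [-2.063, -2.368, 0.006]
force: [-0.0, -0.5, -3.4]
width: 0.388
pos [0.566  0.3682 0.1489] xaxis [-0.1355  0.9908 -0.0027] dp/rot [0.0016 0.0016 0.1219] [-0.0032  0.0027 -0.0001] [0.0042 0.005  3.1415] clk 18.8
[[364.71455789 -67.89901517]
 [ 61.26947405 -68.41547186]]
```

View pics/w8.png

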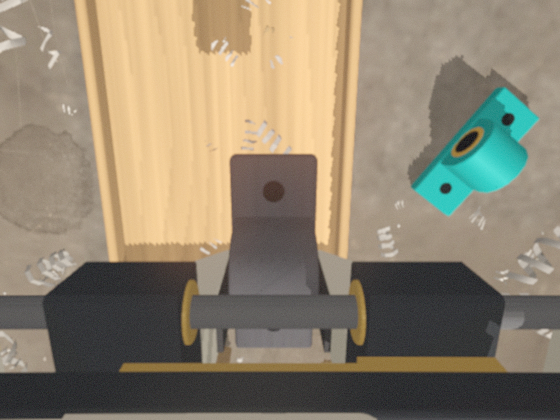

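```bash
python3 - <<'E'
from h import *
t=np.array([.5158,.3232]);P=load("w8.npy")
for y in(.098,.09,-.09,-.098):
    print(y,proj("wrist",[jig(x,y,.028,.136,t) for x in(-.08,0,.04)],P).round(0).tolist())
im=cv2.imread("pics/w8.png");crop(im,70,0,370,260,2.5,"pics/w8c.png")
E
```

```text
0.098 [[360.0, 11.0], [353.0, 131.0], [350.0, 184.0]]
0.09 [[348.0, 11.0], [342.0, 131.0], [339.0, 184.0]]
-0.09 [[84.0, 11.0], [100.0, 131.0], [107.0, 184.0]]
-0.098 [[72.0, 11.0], [89.0, 131.0], [96.0, 184.0]]
```

View pics/w8c.png

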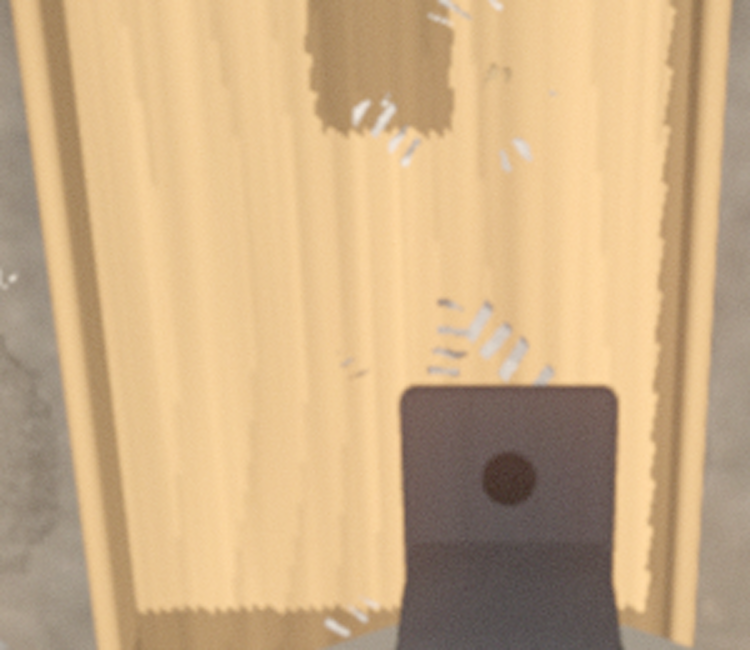

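```bash
python3 -m pendant '[{"dp":[0.0016,0.0016,0.04],"rotation":[-0.003,0.003,0],"fingers":1},{"dp":[0.0016,0.0016,0.08],"rotation":[-0.003,0.003,0],"fingers":1},{"dp":[0.0016,0.0016,0.105],"rotation":[-0.003,0.003,0],"fingers":1},{"dp":[0.0016,0.0016,0.115],"rotation":[-0.003,0.003,0],"fingers":1},{"dp":[0.0016,0.0016,0.12],"rotation":[-0.003,0.003,0],"fingers":1},{"dp":[0.0016,0.0016,0.122],"rotation":[-0.003,0.003,0],"fingers":1},{"dp":[0.0016,0.0016,0.122],"rotation":[-0.003,0.003,0],"fingers":1}]'
python3 -c "
from h import *
go([0.567,.3696,.026],.136+np.pi/2)"
```

```text
clock: 19.68
position: [0.5674, 0.3698, 0.0277]
ee_rot: [-2.066, -2.367, -0.002]
force: [-0.6, 0.6, -4.3]
width: 0.387
pos [0.5674 0.3698 0.0277] xaxis [-1.353e-01  9.908e-01  8.000e-04] dp/rot [-0.0002 -0.0004  0.0017] [ 0.0008 -0.0008 -0.0002] [-1.3000e-03 -1.3000e-03  3.1413e+00] clk 19.68
```

Lower 2 mm more, then open just a little and rise.

```bash
python3 -m pendant '[{"dp":[0,0,0.001],"rotation":[0,0,0],"fingers":1},{"dp":[0,0,0.002],"rotation":[0,0,0],"fingers":1},{"dp":[0,0,0.002],"rotation":[0,0,0],"fingers":1}]'
python3 -m pendant '[{"dp":[0,0,0],"rotation":[0,0,0],"fingers":-0.05},{"dp":[0,0,0],"rotation":[0,0,0],"fingers":-0.05},{"dp":[0,0,0],"rotation":[0,0,0],"fingers":-0.05},{"dp":[0,0,-0.02],"rotation":[0,0,0],"fingers":-0.05},{"dp":[0,0,-0.05],"rotation":[0,0,0],"fingers":-0.05},{"dp":[0,0,-0.1],"rotation":[0,0,0],"fingers":-0.1},{"dp":[0,0,-0.15],"rotation":[0,0,0],"fingers":-0.3},{"dp":[0,0,-0.17],"rotation":[0,0,0],"fingers":-0.3}]'
python3 - <<'E'
from h import *
P=params("wrist");im=arm.get_image("wrist");cv2.imwrite("pics/w9.png",im)
go(jig(0,.038,.2),JA+np.pi/2)
E
```

```text
clock: 20.05
position: [0.5675, 0.3701, 0.0261]
ee_rot: [2.066, 2.367, 0.003]
force: [-0.1, 0.5, -0.7]
width: 0.391
clock: 21.05
position: [0.568, 0.3713, 0.2012]
ee_rot: [2.065, 2.367, 0.012]
force: [-0.2, 0.0, -0.9]
width: 0.644
pos [0.5683 0.3716 0.2024] xaxis [-0.1355  0.9908  0.0047] dp/rot [-0.4025 -0.1328 -0.0005] [ 0.0065 -0.0058  0.3229] [ 0.0083  0.0092 -2.8187] clk 21.1
```

View pics/w9.png

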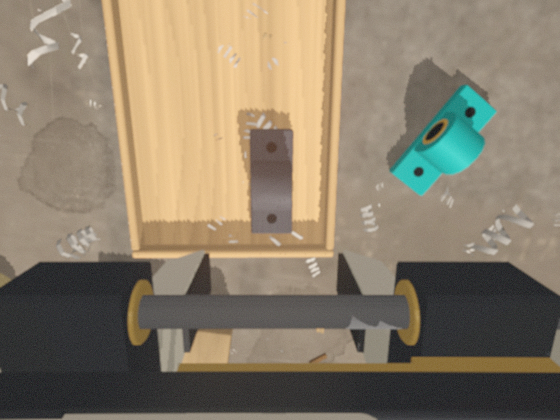

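```bash
python3 -m pendant '[{"dp":[-0.05,-0.015,0],"rotation":[0,0,0.05],"fingers":-0.3},{"dp":[-0.1,-0.03,0],"rotation":[0,0,0.1],"fingers":-0.3},{"dp":[-0.15,-0.05,0],"rotation":[0,0,0.15],"fingers":-0.3},{"dp":[-0.2,-0.066,0],"rotation":[0,0,0.2],"fingers":-0.3},{"dp":[-0.25,-0.083,0],"rotation":[0,0,0.25],"fingers":-0.3},{"dp":[-0.3,-0.1,0],"rotation":[0,0,0.3],"fingers":-0.3},{"dp":[-0.35,-0.116,0],"rotation":[0.006,-0.006,0.323],"fingers":-0.3},{"dp":[-0.39,-0.13,0],"rotation":[0.006,-0.006,0.323],"fingers":-0.3},{"dp":[-0.4025,-0.1328,0],"rotation":[0.006,-0.006,0.323],"fingers":-0.3},{"dp":[-0.4025,-0.1328,0],"rotation":[0.006,-0.006,0.323],"fingers":-0.3},{"dp":[-0.4025,-0.1328,0],"rotation":[0.006,-0.006,0.323],"fingers":-0.3}]'
python3 - <<'E'
from h import *
P=params("wrist");im=arm.get_image("wrist");cv2.imwrite("pics/w10.png",im)
go(jig(0,.038,.03),JA+np.pi/2)
E
```

```text
clock: 22.48
position: [0.4915, -0.0434, 0.1996]
ee_rot: [-2.417, -2.007, -0.002]
force: [-1.0, -0.3, -0.7]
width: 0.649
pos [ 0.4916 -0.0433  0.1996] xaxis [1.835e-01 9.830e-01 8.000e-04] dp/rot [-2.000e-03 -1.000e-04  1.696e-01] [ 0.0007 -0.0008  0.0025] [ 1.3000e-03  1.0000e-03 -3.1391e+00] clk 22.52
```

View pics/w10.png

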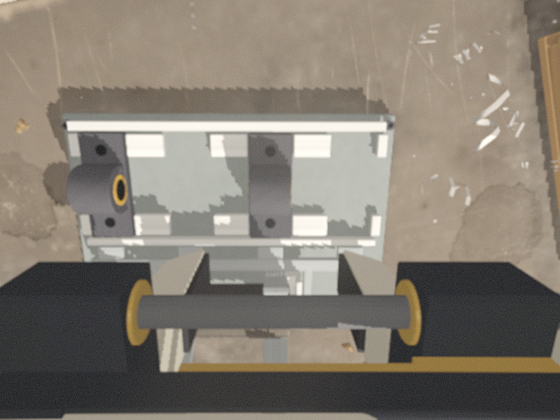

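```bash
python3 -m pendant '[{"dp":[-0.002,0,0.04],"rotation":[0,0,0.0025],"fingers":-0.3},{"dp":[-0.002,0,0.08],"rotation":[0,0,0.0025],"fingers":-0.3},{"dp":[-0.002,0,0.12],"rotation":[0,0,0.0025],"fingers":-0.3},{"dp":[-0.002,0,0.15],"rotation":[0,0,0.0025],"fingers":-0.3},{"dp":[-0.002,0,0.165],"rotation":[0,0,0.0025],"fingers":-0.3},{"dp":[-0.002,0,0.1695],"rotation":[0,0,0.0025],"fingers":-0.3},{"dp":[-0.002,0,0.1695],"rotation":[0,0,0.0025],"fingers":1},{"dp":[-0.002,0,0.1695],"rotation":[0,0,0.0025],"fingers":1},{"dp":[-0.002,0,0.1695],"rotation":[0,0,0.0025],"fingers":1},{"dp":[-0.002,0,0.1695],"rotation":[0,0,0.0025],"fingers":1},{"dp":[-0.002,0,0.1695],"rotation":[0,0,0.0025],"fingers":1}]' 55
python3 -m pendant '[{"dp":[0,0,-0.015],"rotation":[0,0,0],"fingers":1},{"dp":[0,0,-0.035],"rotation":[0,0,0],"fingers":1},{"dp":[0,0,-0.06],"rotation":[0,0,0],"fingers":1},{"dp":[0,0,-0.09],"rotation":[0,0,0],"fingers":1},{"dp":[0,0,-0.12],"rotation":[0,0,0],"fingers":1},{"dp":[0,0,-0.12],"rotation":[0,0,0],"fingers":1}]'
python3 - <<'E'
from h import *
t=np.array([.516,.3242])
go(jig(-.057,.039,.15,.136,t),.136+np.pi/2)
P=params("wrist");im=arm.get_image("wrist");cv2.imwrite("pics/w11.png",im)
E
```

```text
clock: 23.9
position: [0.4919, -0.0456, 0.0309]
ee_rot: [2.419, 2.003, 0.002]
force: [-1.3, -1.3, 8.0]
width: 0.391
clock: 24.65
position: [0.4929, -0.0453, 0.1534]
ee_rot: [2.416, 2.001, 0.007]
force: [0.2, 0.2, -2.8]
width: 0.387
pos [ 0.4929 -0.0453  0.1534] xaxis [1.864e-01 9.825e-01 8.000e-04] dp/rot [ 0.3862 -0.1126  0.003 ] [ 6.400e-03  2.000e-04 -3.235e-01] [ 3.000e-04 -9.000e-03  2.818e+00] clk 24.65
```

View pics/w11.png

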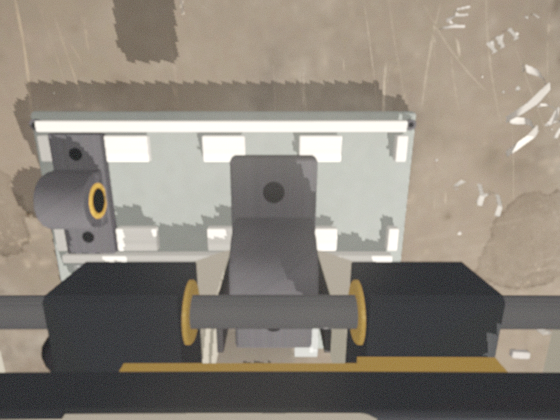

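```bash
python3 -m pendant '[{"dp":[0.04,-0.012,0],"rotation":[0,0,-0.04],"fingers":1},{"dp":[0.09,-0.026,0],"rotation":[0,0,-0.1],"fingers":1},{"dp":[0.14,-0.04,0],"rotation":[0,0,-0.16],"fingers":1},{"dp":[0.19,-0.055,0],"rotation":[0,0,-0.22],"fingers":1},{"dp":[0.24,-0.07,0],"rotation":[0.003,0,-0.28],"fingers":1},{"dp":[0.29,-0.085,0],"rotation":[0.006,0,-0.3235],"fingers":1},{"dp":[0.34,-0.1,0],"rotation":[0.006,0,-0.3235],"fingers":1},{"dp":[0.375,-0.11,0],"rotation":[0.006,0,-0.3235],"fingers":1},{"dp":[0.3862,-0.1126,0],"rotation":[0.006,0,-0.3235],"fingers":1},{"dp":[0.3862,-0.1126,0],"rotation":[0.006,0,-0.3235],"fingers":1},{"dp":[0.3862,-0.1126,0],"rotation":[0.006,0,-0.3235],"fingers":1}]'
python3 - <<'E'
from h import *
t=np.array([.516,.3242])
P=params("wrist");im=arm.get_image("wrist");cv2.imwrite("pics/w12.png",im)
go(jig(-.057,.039,.026,.136,t),.136+np.pi/2)
E
```

```text
clock: 26.08
position: [0.4538, 0.3528, 0.1509]
ee_rot: [-2.067, -2.365, 0.005]
force: [-0.6, -0.3, -3.2]
width: 0.385
pos [0.4539 0.3528 0.1511] xaxis [-0.1334  0.9911 -0.0016] dp/rot [0.0024 0.0009 0.1251] [-0.0025  0.0016 -0.0022] [2.5000e-03 3.8000e-03 3.1394e+00] clk 26.12
```

View pics/w12.png

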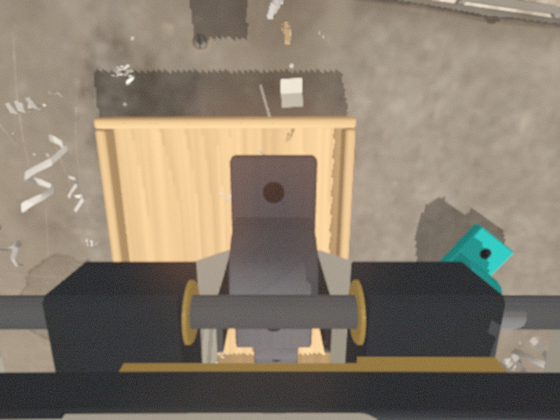

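```bash
python3 -m pendant '[{"dp":[0.0024,0.001,0.04],"rotation":[-0.002,0.002,-0.002],"fingers":1},{"dp":[0.0024,0.001,0.08],"rotation":[-0.002,0.002,-0.002],"fingers":1},{"dp":[0.0024,0.001,0.105],"rotation":[-0.002,0.002,-0.002],"fingers":1},{"dp":[0.0024,0.001,0.117],"rotation":[-0.002,0.002,-0.002],"fingers":1},{"dp":[0.0024,0.001,0.122],"rotation":[-0.002,0.002,-0.002],"fingers":1},{"dp":[0.0024,0.001,0.1245],"rotation":[-0.002,0.002,-0.002],"fingers":1},{"dp":[0.0024,0.001,0.1255],"rotation":[-0.002,0.002,-0.002],"fingers":1},{"dp":[0.0024,0.001,0.1255],"rotation":[-0.002,0.002,-0.002],"fingers":1}]'
python3 -m pendant '[{"dp":[0,0,0],"rotation":[0,0,0],"fingers":-0.05},{"dp":[0,0,0],"rotation":[0,0,0],"fingers":-0.05},{"dp":[0,0,0],"rotation":[0,0,0],"fingers":-0.05},{"dp":[0,0,-0.02],"rotation":[0,0,0],"fingers":-0.05},{"dp":[0,0,-0.05],"rotation":[0,0,0],"fingers":-0.05},{"dp":[0,0,-0.1],"rotation":[0,0,0],"fingers":-0.1},{"dp":[0,0,-0.15],"rotation":[0,0,0],"fingers":-0.3},{"dp":[0,0,-0.17],"rotation":[0,0,0],"fingers":-0.3}]'
python3 - <<'E'
from h import *
P=params("wrist");im=arm.get_image("wrist");cv2.imwrite("pics/w13.png",im)
go(jig(0,-.114,.2),JA+np.pi/2)
E
```

```text
clock: 27.12
position: [0.4548, 0.3553, 0.0269]
ee_rot: [2.066, 2.367, 0.002]
force: [-1.6, -3.1, 6.4]
width: 0.389
clock: 28.12
position: [0.455, 0.3567, 0.2016]
ee_rot: [2.065, 2.367, 0.01]
force: [-0.5, 0.1, 0.0]
width: 0.646
pos [0.4554 0.3572 0.203 ] xaxis [-0.1358  0.9907  0.0043] dp/rot [-5.476e-01 -6.740e-02  1.000e-04] [ 0.006  -0.0054  0.3232] [ 0.0077  0.0086 -2.8184] clk 28.18
```

View pics/w13.png

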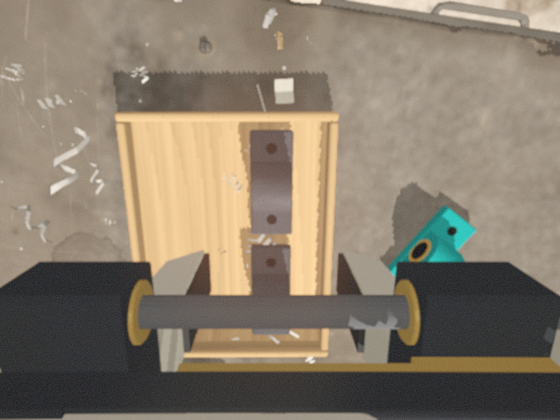

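Both blocks stand in a line at (271,180) and (270,285). On to the third.

```bash
python3 -m pendant '[{"dp":[-0.05,-0.006,0],"rotation":[0,0,0.04],"fingers":-0.3},{"dp":[-0.1,-0.012,0],"rotation":[0,0,0.08],"fingers":-0.3},{"dp":[-0.15,-0.018,0],"rotation":[0,0,0.12],"fingers":-0.3},{"dp":[-0.2,-0.024,0],"rotation":[0,0,0.16],"fingers":-0.3},{"dp":[-0.25,-0.03,0],"rotation":[0,0,0.2],"fingers":-0.3},{"dp":[-0.3,-0.037,0],"rotation":[0,0,0.24],"fingers":-0.3},{"dp":[-0.35,-0.043,0],"rotation":[0,0,0.28],"fingers":-0.3},{"dp":[-0.4,-0.05,0],"rotation":[0.006,-0.005,0.323],"fingers":-0.3},{"dp":[-0.45,-0.056,0],"rotation":[0.006,-0.005,0.323],"fingers":-0.3},{"dp":[-0.5,-0.062,0],"rotation":[0.006,-0.005,0.323],"fingers":-0.3},{"dp":[-0.535,-0.066,0],"rotation":[0.006,-0.005,0.323],"fingers":-0.3},{"dp":[-0.5476,-0.0674,0],"rotation":[0.006,-0.005,0.323],"fingers":-0.3},{"dp":[-0.5476,-0.0674,0],"rotation":[0.006,-0.005,0.323],"fingers":-0.3},{"dp":[-0.5476,-0.0674,0],"rotation":[0.006,-0.005,0.323],"fingers":-0.3}]'
python3 - <<'E'
from h import *
P=params("wrist");im=arm.get_image("wrist");cv2.imwrite("pics/w14.png",im)
go(jig(0,-.114,.03),JA+np.pi/2)
print(proj("wrist",[jig(0,-.132,.045),jig(0,-.096,.045),jig(-.05,-.134,.024),jig(-.05,-.094,.024)],P))
E
```

```text
clock: 29.92
position: [0.4632, -0.1926, 0.2004]
ee_rot: [-2.416, -2.007, -0.001]
force: [0.2, 0.0, -0.7]
width: 0.646
pos [ 0.4633 -0.1926  0.2004] xaxis [1.832e-01 9.831e-01 8.000e-04] dp/rot [-0.002   0.      0.1704] [ 0.0002 -0.0008  0.0028] [ 1.3000e-03  3.0000e-04 -3.1388e+00] clk 29.98
[[249.97907397 193.02065392]
 [291.09322934 193.05239418]
 [248.21840354 133.05289299]
 [293.02948321 133.09691557]]
```

View pics/w14.png

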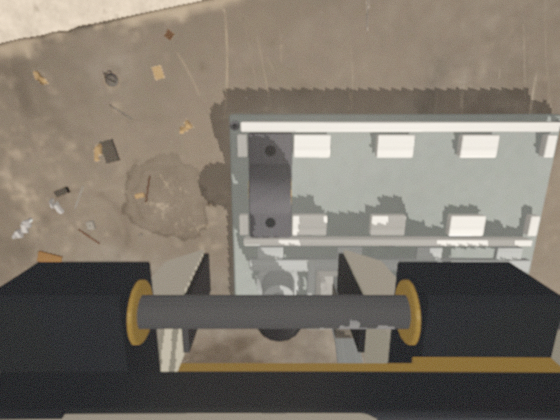

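```bash
python3 -m pendant '[{"dp":[-0.002,0,0.04],"rotation":[0,0,0.0025],"fingers":-0.3},{"dp":[-0.002,0,0.08],"rotation":[0,0,0.0025],"fingers":-0.3},{"dp":[-0.002,0,0.12],"rotation":[0,0,0.0025],"fingers":-0.3},{"dp":[-0.002,0,0.15],"rotation":[0,0,0.0025],"fingers":-0.3},{"dp":[-0.002,0,0.165],"rotation":[0,0,0.0025],"fingers":-0.3},{"dp":[-0.002,0,0.17],"rotation":[0,0,0.0025],"fingers":-0.3},{"dp":[-0.002,0,0.17],"rotation":[0,0,0.0025],"fingers":1},{"dp":[-0.002,0,0.17],"rotation":[0,0,0.0025],"fingers":1},{"dp":[-0.002,0,0.17],"rotation":[0,0,0.0025],"fingers":1},{"dp":[-0.002,0,0.17],"rotation":[0,0,0.0025],"fingers":1},{"dp":[-0.002,0,0.17],"rotation":[0,0,0.0025],"fingers":1}]' 55
python3 -m pendant '[{"dp":[0,0,-0.015],"rotation":[0,0,0],"fingers":1},{"dp":[0,0,-0.035],"rotation":[0,0,0],"fingers":1},{"dp":[0,0,-0.06],"rotation":[0,0,0],"fingers":1},{"dp":[0,0,-0.09],"rotation":[0,0,0],"fingers":1},{"dp":[0,0,-0.12],"rotation":[0,0,0],"fingers":1},{"dp":[0,0,-0.12],"rotation":[0,0,0],"fingers":1}]'
python3 - <<'E'
from h import *
t=np.array([.516,.3242])
go(jig(.057,-.039,.15,.136,t),.136+np.pi/2)
P=params("wrist");im=arm.get_image("wrist");cv2.imwrite("pics/w15.png",im)
E
```

```text
clock: 31.35
position: [0.4634, -0.1949, 0.0312]
ee_rot: [2.418, 2.004, 0.002]
force: [-1.4, -1.2, 6.6]
width: 0.39
clock: 32.1
position: [0.4644, -0.1951, 0.1536]
ee_rot: [2.416, 2.001, 0.005]
force: [0.0, 0.3, -4.0]
width: 0.389
pos [ 0.4644 -0.1951  0.1536] xaxis [ 1.861e-01  9.825e-01 -7.000e-04] dp/rot [0.5009 0.0205 0.0033] [ 0.0052  0.0016 -0.3231] [ 2.3000e-03 -7.5000e-03  2.8184e+00] clk 32.1
```

View pics/w15.png

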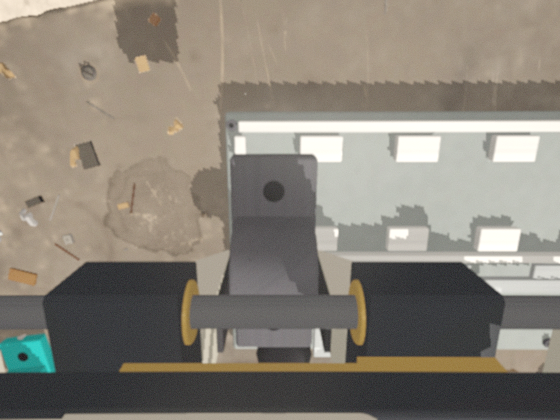

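```bash
python3 -m pendant '[{"dp":[0.04,0.001,0],"rotation":[0,0,-0.03],"fingers":1},{"dp":[0.09,0.003,0],"rotation":[0,0,-0.07],"fingers":1},{"dp":[0.14,0.005,0],"rotation":[0,0,-0.11],"fingers":1},{"dp":[0.19,0.007,0],"rotation":[0,0,-0.15],"fingers":1},{"dp":[0.24,0.01,0],"rotation":[0,0,-0.19],"fingers":1},{"dp":[0.29,0.012,0],"rotation":[0,0,-0.23],"fingers":1},{"dp":[0.34,0.014,0],"rotation":[0,0,-0.27],"fingers":1},{"dp":[0.39,0.016,0],"rotation":[0.003,0,-0.3],"fingers":1},{"dp":[0.44,0.018,0],"rotation":[0.005,0.001,-0.323],"fingers":1},{"dp":[0.48,0.02,0],"rotation":[0.005,0.001,-0.323],"fingers":1},{"dp":[0.501,0.0205,0],"rotation":[0.005,0.001,-0.323],"fingers":1},{"dp":[0.501,0.0205,0],"rotation":[0.005,0.001,-0.323],"fingers":1},{"dp":[0.501,0.0205,0],"rotation":[0.005,0.001,-0.323],"fingers":1}]'
python3 - <<'E'
from h import *
t=np.array([.516,.3242])
P=params("wrist");im=arm.get_image("wrist");cv2.imwrite("pics/w16.png",im)
go(jig(.057,-.039,.026,.136,t),.136+np.pi/2)
E
```

```text
clock: 33.78
position: [0.5768, 0.2914, 0.151]
ee_rot: [-2.066, -2.365, 0.006]
force: [0.4, -0.1, -4.9]
width: 0.39
pos [0.577  0.2912 0.1512] xaxis [-0.1336  0.991  -0.0014] dp/rot [0.0021 0.0014 0.1252] [-0.0029  0.0014 -0.002 ] [2.3000e-03 4.5000e-03 3.1396e+00] clk 33.83
```

View pics/w16.png

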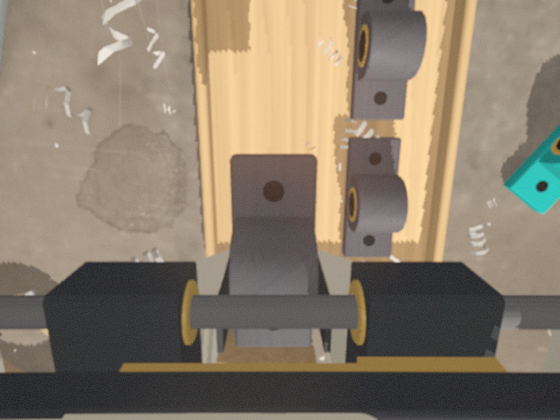

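```bash
python3 -m pendant '[{"dp":[0.002,0.001,0.04],"rotation":[-0.003,0.001,-0.002],"fingers":1},{"dp":[0.002,0.001,0.08],"rotation":[-0.003,0.001,-0.002],"fingers":1},{"dp":[0.002,0.001,0.105],"rotation":[-0.003,0.001,-0.002],"fingers":1},{"dp":[0.002,0.001,0.117],"rotation":[-0.003,0.001,-0.002],"fingers":1},{"dp":[0.002,0.001,0.122],"rotation":[-0.003,0.001,-0.002],"fingers":1},{"dp":[0.002,0.001,0.1245],"rotation":[-0.003,0.001,-0.002],"fingers":1},{"dp":[0.002,0.001,0.1255],"rotation":[-0.003,0.001,-0.002],"fingers":1},{"dp":[0.002,0.001,0.1255],"rotation":[-0.003,0.001,-0.002],"fingers":1}]'
python3 -m pendant '[{"dp":[0,0,0],"rotation":[0,0,0],"fingers":-0.05},{"dp":[0,0,0],"rotation":[0,0,0],"fingers":-0.05},{"dp":[0,0,0],"rotation":[0,0,0],"fingers":-0.05},{"dp":[0,0,-0.02],"rotation":[0,0,0],"fingers":-0.05},{"dp":[0,0,-0.05],"rotation":[0,0,0],"fingers":-0.05},{"dp":[0,0,-0.1],"rotation":[0,0,0],"fingers":-0.1},{"dp":[0,0,-0.15],"rotation":[0,0,0],"fingers":-0.3},{"dp":[0,0,-0.2],"rotation":[0,0,0],"fingers":-0.3}]'
python3 - <<'E'
from h import *
im=arm.get_image("scene");cv2.imwrite("pics/s17.png",im[100:380,180:460])
crop(im,180,100,460,340,2.5,"pics/s17.png")
go(jig(.11,-.02,.24),JA)
E
```

```text
clock: 34.83
position: [0.578, 0.2933, 0.0272]
ee_rot: [2.065, 2.366, 0.002]
force: [-1.8, -3.4, 6.9]
width: 0.392
clock: 35.83
position: [0.5773, 0.2936, 0.2305]
ee_rot: [2.064, 2.366, 0.004]
force: [0.5, 0.5, -0.1]
width: 0.644
pos [0.5792 0.2959 0.2378] xaxis [-0.1359  0.9907  0.0044] dp/rot [-0.4158 -0.0475 -0.0045] [ 0.0033 -0.0133  1.8941] [ 0.0122  0.003  -1.2475] clk 35.88
```

View pics/s17.png

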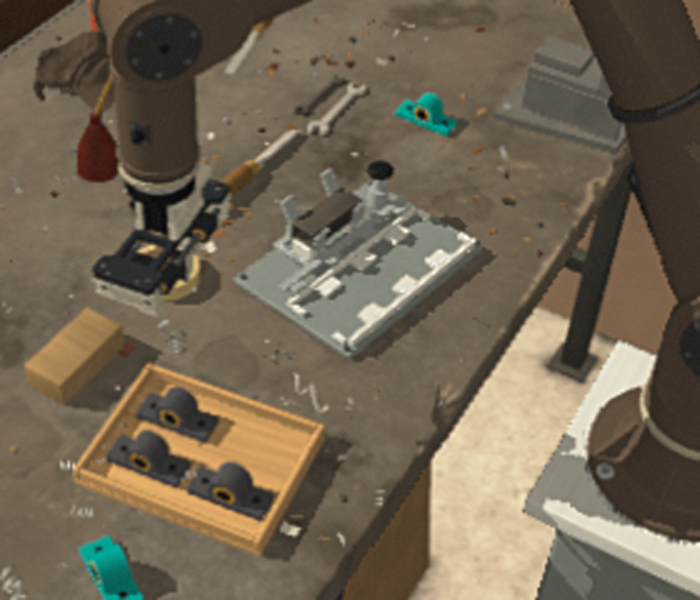

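```bash
python3 -m pendant '[{"dp":[-0.02,0,0],"rotation":[0,0,0.15],"fingers":-0.3},{"dp":[-0.05,-0.005,0],"rotation":[0,0,0.32],"fingers":-0.3},{"dp":[-0.09,-0.01,0],"rotation":[0,0,0.49],"fingers":-0.3},{"dp":[-0.13,-0.014,0],"rotation":[0,0,0.66],"fingers":-0.3},{"dp":[-0.17,-0.018,0],"rotation":[0,0,0.83],"fingers":-0.3},{"dp":[-0.21,-0.023,0],"rotation":[0,0,1.0],"fingers":-0.3},{"dp":[-0.25,-0.028,0],"rotation":[0,0,1.17],"fingers":-0.3},{"dp":[-0.29,-0.033,0],"rotation":[0,0,1.34],"fingers":-0.3},{"dp":[-0.33,-0.038,0],"rotation":[0,-0.01,1.51],"fingers":-0.3},{"dp":[-0.37,-0.043,0],"rotation":[0.003,-0.013,1.68],"fingers":-0.3},{"dp":[-0.4,-0.0475,0],"rotation":[0.003,-0.013,1.8],"fingers":-0.3},{"dp":[-0.4158,-0.0475,0],"rotation":[0.003,-0.013,1.894],"fingers":-0.3},{"dp":[-0.4158,-0.0475,0],"rotation":[0.003,-0.013,1.894],"fingers":-0.3},{"dp":[-0.4158,-0.0475,0],"rotation":[0.003,-0.013,1.894],"fingers":-0.3}]'
python3 - <<'E'
from h import *
P=params("wrist");im=arm.get_image("wrist");cv2.imwrite("pics/w18.png",im);np.save("w18.npy",np.array(P,dtype=object))
go(jig(.11,0,.044),JA)
print(arm.observe()["joints"].round(2))
E
```

```text
clock: 37.62
position: [0.5887, -0.121, 0.2361]
ee_rot: [-3.127, 0.287, -0.002]
force: [0.1, -0.6, -0.3]
width: 0.65
pos [ 0.5887 -0.1209  0.2359] xaxis [ 9.833e-01 -1.822e-01  7.000e-04] dp/rot [ 1.000e-04 -1.810e-02  1.919e-01] [-0.001  -0.0007  0.0037] [ 1.1000e-03 -1.5000e-03 -3.1379e+00] clk 37.67
[ 0.31  0.41 -0.27  1.6   0.12  1.15 -0.18]
```

View pics/w18.png

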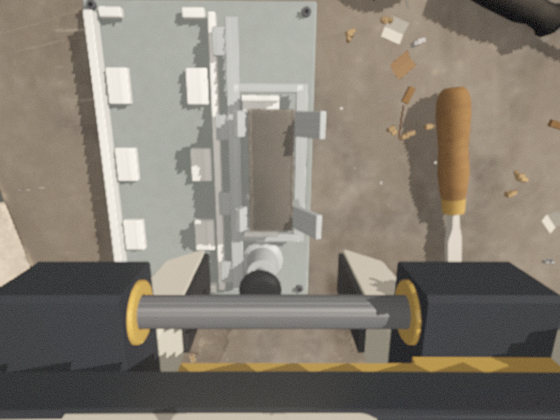

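```bash
python3 - <<'E'
from h import *
P=load("w18.npy")
w=pix2plane("wrist",[(248,110),(295,110),(292,234),(250,234)],.068,P)
a,t,r=fit2d([(-.02,.055),(.02,.055),(.02,-.055),(-.02,-.055)],w);print(a,t,r,jig(.11,0))
go([*((t+jig(.11,0)[:2])/2),.044],JA)
E
```

```text
-0.18982087844338666 [ 0.59147001 -0.10529068] [0.00105617 0.00126235 0.00109797 0.00126474] [ 0.5922823  -0.10295032  0.        ]
pos [ 0.5887 -0.1209  0.2359] xaxis [ 9.833e-01 -1.822e-01  7.000e-04] dp/rot [-1.000e-04 -1.690e-02  1.919e-01] [-0.001  -0.0007  0.0037] [ 1.1000e-03 -1.5000e-03 -3.1379e+00] clk 37.67
```

```bash
python3 -m pendant '[{"dp":[0,-0.017,0.03],"rotation":[0,0,0.0037],"fingers":-0.3},{"dp":[0,-0.017,0.08],"rotation":[0,0,0.0037],"fingers":-0.3},{"dp":[0,-0.017,0.12],"rotation":[0,0,0.0037],"fingers":-0.3},{"dp":[0,-0.017,0.155],"rotation":[0,0,0.0037],"fingers":-0.3},{"dp":[0,-0.017,0.18],"rotation":[0,0,0.0037],"fingers":-0.3},{"dp":[0,-0.017,0.19],"rotation":[0,0,0.0037],"fingers":-0.3},{"dp":[0,-0.017,0.192],"rotation":[0,0,0.0037],"fingers":-0.3},{"dp":[0,-0.017,0.192],"rotation":[0,0,0.0037],"fingers":-0.3}]'
python3 -m pendant '[{"dp":[0,0,0],"rotation":[0,0,0],"fingers":1},{"dp":[0,0,0],"rotation":[0,0,0],"fingers":1},{"dp":[0,0,0],"rotation":[0,0,0],"fingers":1},{"dp":[0,0,0],"rotation":[0,0,0],"fingers":1},{"dp":[0,0,0],"rotation":[0,0,0],"fingers":1},{"dp":[0,0,0],"rotation":[0,0,0],"fingers":1}]' 60
```

```text
clock: 38.67
position: [0.5927, -0.1038, 0.0449]
ee_rot: [-3.127, 0.292, -0.004]
force: [0.2, -0.4, -0.6]
width: 0.649
clock: 39.42
position: [0.5906, -0.1034, 0.0452]
ee_rot: [-3.127, 0.292, 0.002]
force: [-7.6, 2.0, 8.4]
width: 0.43
```

Gripped (40 mm). Pull straight up.

```bash
python3 -m pendant '[{"dp":[0,0,-0.006],"rotation":[0,0,0],"fingers":1},{"dp":[0,0,-0.014],"rotation":[0,0,0],"fingers":1},{"dp":[0,0,-0.024],"rotation":[0,0,0],"fingers":1},{"dp":[0,0,-0.036],"rotation":[0,0,0],"fingers":1},{"dp":[0,0,-0.05],"rotation":[0,0,0],"fingers":1},{"dp":[0,0,-0.08],"rotation":[0,0,0],"fingers":1},{"dp":[0,0,-0.12],"rotation":[0,0,0],"fingers":1},{"dp":[0,0,-0.15],"rotation":[0,0,0],"fingers":1},{"dp":[0,0,-0.16],"rotation":[0,0,0],"fingers":1},{"dp":[0,0,-0.16],"rotation":[0,0,0],"fingers":1}]'
python3 - <<'E'
from h import *
im=arm.get_image("scene");crop(im,230,80,430,250,4,"pics/s19.png")
go([.479,-.403,.2],-.404)
E
```

```text
clock: 40.67
position: [0.5912, -0.1036, 0.2058]
ee_rot: [-3.127, 0.292, -0.001]
force: [-0.6, 0.2, -3.5]
width: 0.43
pos [ 0.5906 -0.1036  0.2046] xaxis [ 0.9827 -0.1852 -0.0018] dp/rot [-0.0542  0.3149  0.0045] [-0.0005  0.0018  0.2177] [-2.7000e-03 -7.0000e-04 -2.9239e+00] clk 40.73
```

View pics/s19.png

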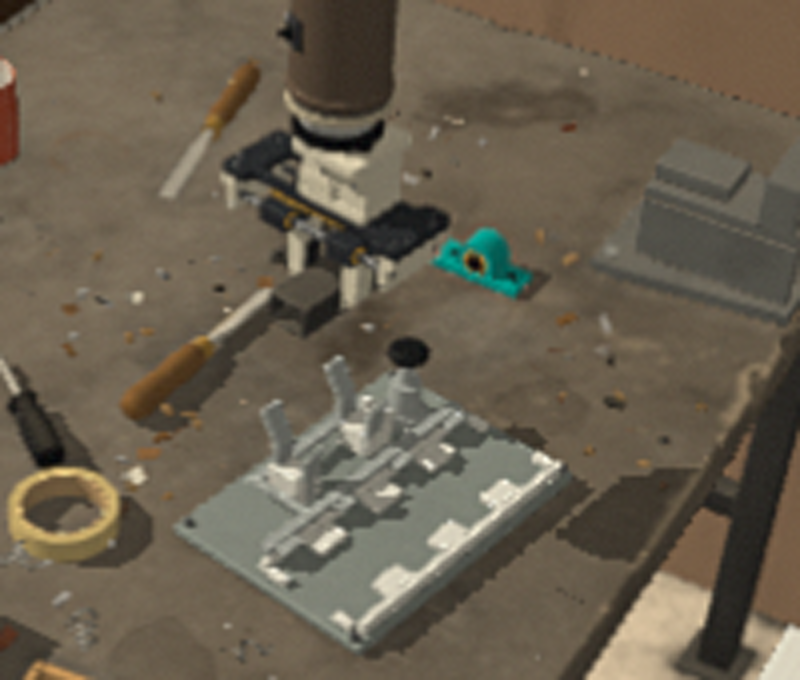

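```bash
python3 -m pendant '[{"dp":[-0.01,0.04,0],"rotation":[0,0,0.03],"fingers":1},{"dp":[-0.018,0.09,0],"rotation":[0,0,0.07],"fingers":1},{"dp":[-0.026,0.14,0],"rotation":[0,0,0.1],"fingers":1},{"dp":[-0.034,0.19,0],"rotation":[0,0,0.14],"fingers":1},{"dp":[-0.042,0.24,0],"rotation":[0,0,0.18],"fingers":1},{"dp":[-0.05,0.29,0],"rotation":[0,0,0.2177],"fingers":1},{"dp":[-0.0542,0.3149,0],"rotation":[0,0.002,0.2177],"fingers":1},{"dp":[-0.0542,0.3149,0.03],"rotation":[0,0.002,0.2177],"fingers":1},{"dp":[-0.0542,0.3149,0.08],"rotation":[0,0.002,0.2177],"fingers":1},{"dp":[-0.0542,0.3149,0.13],"rotation":[0,0.002,0.2177],"fingers":1},{"dp":[-0.0542,0.3149,0.165],"rotation":[0,0.002,0.2177],"fingers":1},{"dp":[-0.0542,0.3149,0.185],"rotation":[0,0.002,0.2177],"fingers":1},{"dp":[-0.0542,0.3149,0.188],"rotation":[0,0.002,0.2177],"fingers":1},{"dp":[-0.0542,0.3149,0.188],"rotation":[0,0.002,0.2177],"fingers":1}]'
python3 - <<'E'
from h import *
im=arm.get_image("scene");crop(im,330,110,450,220,6,"pics/s20.png")
go([.479,-.403,.0075],-.404)
E
```

```text
clock: 42.48
position: [0.4786, -0.4027, 0.0163]
ee_rot: [-3.077, 0.63, 0.0]
force: [0.3, 0.1, -1.7]
width: 0.43
pos [ 0.479 -0.403  0.017] xaxis [ 9.195e-01 -3.931e-01  8.000e-04] dp/rot [-0.     -0.      0.0095] [-0.0003 -0.0008  0.    ] [ 1.2000e-03  5.0000e-04 -3.1416e+00] clk 42.52
```

View pics/s20.png

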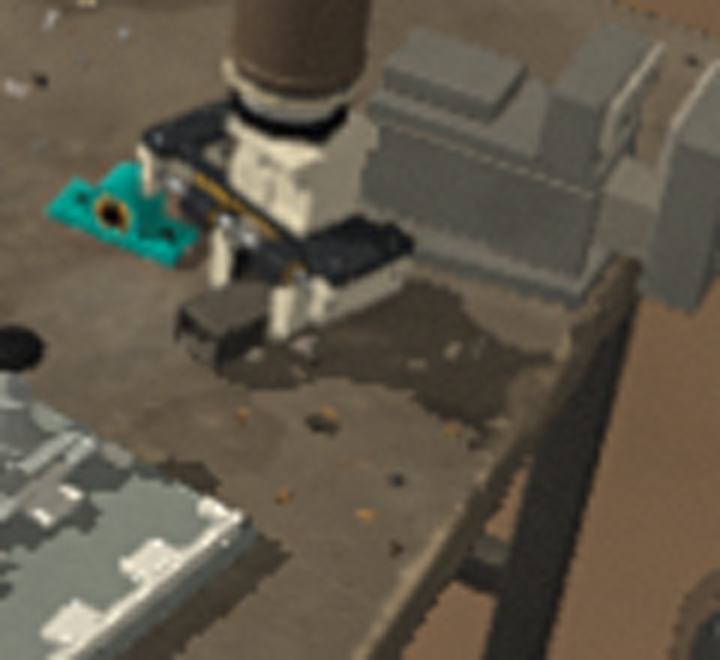

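```bash
python3 -m pendant '[{"dp":[0,0,0.004],"rotation":[0,0,0],"fingers":1},{"dp":[0,0,0.008],"rotation":[0,0,0],"fingers":1},{"dp":[0,0,0.01],"rotation":[0,0,0],"fingers":1},{"dp":[0,0,0.01],"rotation":[0,0,0],"fingers":1}]'
```

```text
clock: 43.02
position: [0.479, -0.403, 0.0072]
ee_rot: [-3.078, 0.63, -0.001]
force: [-1.3, -0.2, 1.0]
width: 0.433
```

Contact (the 3 N of weight has gone); release and withdraw.

```bash
python3 -m pendant '[{"dp":[0,0,0],"rotation":[0,0,0],"fingers":-0.4},{"dp":[0,0,0],"rotation":[0,0,0],"fingers":-0.4},{"dp":[0,0,0],"rotation":[0,0,0],"fingers":-0.4},{"dp":[0,0,0],"rotation":[0,0,0],"fingers":-0.4},{"dp":[0,0,-0.03],"rotation":[0,0,0],"fingers":-0.4},{"dp":[0,0,-0.08],"rotation":[0,0,0],"fingers":-0.4},{"dp":[0,0,-0.13],"rotation":[0,0,0],"fingers":-0.4},{"dp":[0,0,-0.18],"rotation":[0,0,0],"fingers":-0.4},{"dp":[0,0,-0.23],"rotation":[0,0,0],"fingers":-0.4},{"dp":[0,0,-0.28],"rotation":[0,0,0],"fingers":-0.4},{"dp":[0,0,-0.28],"rotation":[0,0,0],"fingers":-0.4}]'
python3 - <<'E'
from h import *
im=arm.get_image("scene");crop(im,180,80,460,340,2.5,"pics/s21.png")
P=params("wrist");im=arm.get_image("wrist");cv2.imwrite("pics/w21.png",im);np.save("w21.npy",np.array(P,dtype=object))
crop(arm.get_image("top"),120,140,400,290,2.8,"pics/t21.png")
E
```

```text
clock: 44.4
position: [0.4805, -0.4042, 0.292]
ee_rot: [3.074, -0.63, 0.013]
force: [-0.3, -0.1, -1.0]
width: 0.702
```

View pics/s21.png

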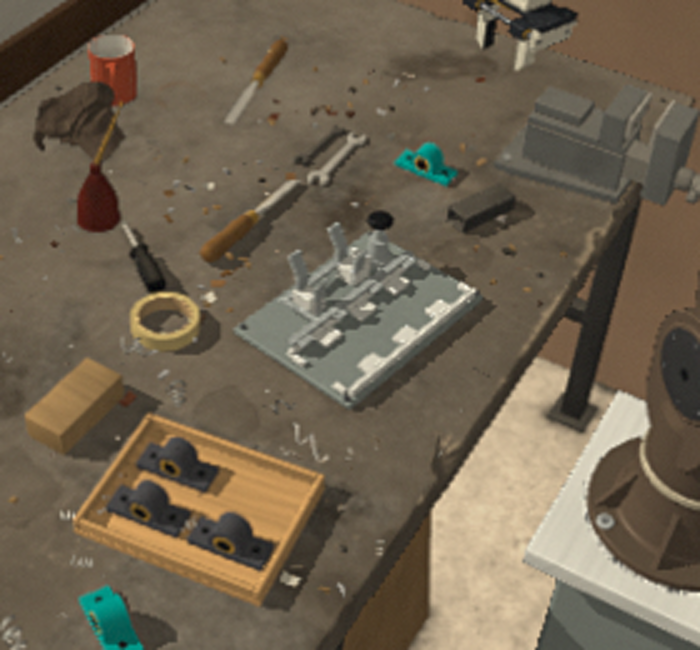

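View pics/w21.png

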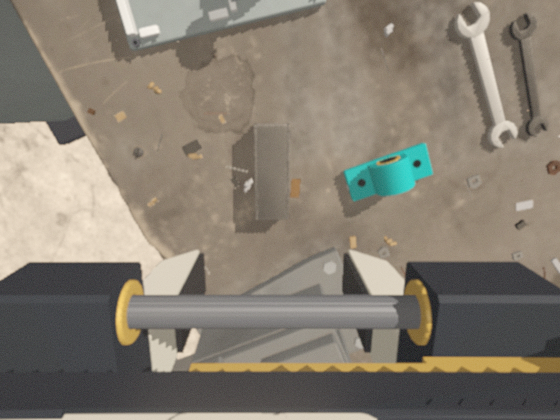

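View pics/t21.png

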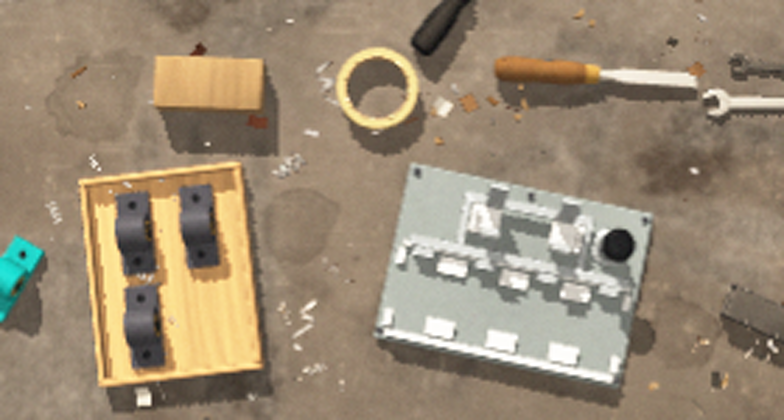

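```bash
python3 - <<'E'
from h import *
a=cv2.imread("pics/top0.png");b=arm.get_image("top")
ca=a[190:225,275:335];cb=b[190:225,275:335]
print("keeper diff",cv2.absdiff(ca,cb).mean(),cv2.absdiff(ca,cb).max())
print(cv2.phaseCorrelate(cv2.cvtColor(ca,6).astype(np.float32),cv2.cvtColor(cb,6).astype(np.float32)))
cv2.imwrite("pics/k.png",np.hstack([cv2.resize(x,None,fx=6,fy=6,interpolation=2) for x in(ca,cb)]))
for n,(x0,y0,x1,y1) in dict(tape=(238,155,274,188),chisel=(292,155,372,180),wood=(170,155,218,185)).items():
    print(n,cv2.absdiff(a[y0:y1,x0:x1],b[y0:y1,x0:x1]).mean())
print(arm.observe()["force"],arm.observe()["clock"])
E
```

```text
keeper diff 3.3065079365079364 30
((0.01959811471454387, 0.027109442122629446), 0.9601259394928261)
tape 2.9646464646464645
chisel 3.6868333333333334
wood 3.162962962962963
[0.47081277 0.39281307 1.14977548] 44.6
```

View pics/k.png

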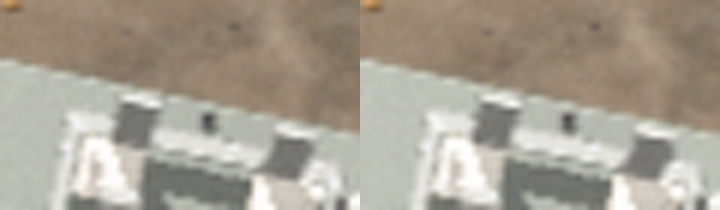

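The keeper is identical to its shut state at the start, and the bystanders have not moved. Handing in.

```bash
python3 -c "
from cell import arm
print(arm.sign_off())"
```

```text
the job is handed in; nothing more can be done
None
```

The job is done and handed in at about 45 s on the robot's clock, inside the 208 s limit.

- **Stamping:** I pressed the plunger to its stop. The TCP went to z = 75.5 mm and the force rose to 30 N at the stop. It then rose again by itself.
- **Propping:** I pushed the prop into the slot, which opened the keeper, and let go of it.
- **Blocks:** Three blocks were there, in the bays at y = +114, +38 and -114 mm; the fourth bay was empty. I lifted all three out and stood them on their feet in the tray.
- **Clearing up:** I pulled the prop out, the keeper sprang shut, and I laid the prop flat on the bench to the right of the jig, where it had been.

**Last checks:**
- In the pictures the three blocks stand upright in the tray, and the prop is clear of jig and tray.
- The top-camera view of the keeper matches the starting picture to within 0.03 pixel.
- The tape roll, chisel and beech offcut show only image noise compared with the start.
- The arm was clear of everything.
- No check failed. The jig's plate corners fitted its drawn size only to about 2 to 4 mm, which was within the clearances.

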